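# Unlock the chip case, sort the chips into it and lock it again

## Task

Unlock the shut green chip case by turning both brass turnbuttons in line with its front edge, clear of the lid, and only then swing the lid open upright. Put every loose chip on the desk into the foam row printed with outlines of that chip's length, lying flat on its legs and pointing along the row; then swing the lid fully shut and lock it by turning both turnbuttons square across its front edge. Leave the cassette, pick, knob and nut driver where they lie.

Things in the scene. Friction and masses are not known exactly. Their poses are not given: they have to be found in the camera images.
- case: green steel chip case, fixed, 150 (x) x 244 (y) mm, walls 5 mm thick and 34 high; origin under its centre, x towards the hinge side. Two ribs 3 mm thick (tops 18 mm above the desk) part it into three bays side by side in y, pitch 79 mm, each 76 wide and 140 mm deep in x. Two blocks 36 x 36 mm, 42 high, at x = -94, y = +-70 mm carry the turnbuttons
- lid (a joint): lid of the case (green frame with a clear window, 150 x 244 x 8 mm, 0.22 kg): hinge along the case's y axis at the far rim; 0 = shut, flat on the walls with its top 42 mm above the desk; 1.57 = upright, stop at 1.85. Shut at the start. A stiff hinge: it stays where it is left
- lid_hinge (a point): point on the lid's hinge line, middle of the far rim, 34 mm above the desk; axes of the case
- lid_handle (a point): middle of the chrome bar handle on the lid's outer face: a round bar 10 mm thick and 60 mm long along y, on two posts at its ends, its axis 35 mm above the face and 130 mm from the hinge line, 22 mm in from the lid's front edge, 77 mm above the desk when shut. x axis towards the hinge, z out of the outer face (up when shut)
- turn_left (a joint): turnbutton on the left block (case y = +70 mm): brass bar 64 x 14 mm, from 44 to 58 mm above the desk, on a vertical pin through its middle, 19 mm in front of the lid's edge. 0 = along the edge, clear of the lid (within +-0.4); positive = counter-clockwise from above; at +1.57 or -1.57 (either way) square across the edge, locking it; stops at +-1.8; stays where left
- left_button (a point): middle of the top face of the left turnbutton, on its pin; y axis along the bar, z up
- turn_right (a joint): turnbutton on the right block (case y = -70 mm): brass bar 64 x 14 mm, from 44 to 58 mm above the desk, on a vertical pin through its middle, 19 mm in front of the lid's edge. 0 = along the edge, clear of the lid (within +-0.4); positive = counter-clockwise from above; at +1.57 or -1.57 (either way) square across the edge, locking it; stops at +-1.8; stays where left
- right_button (a point): middle of the top face of the right turnbutton, on its pin; y axis along the bar, z up
- row_short: pink foam liner filling one bay (which one varies), printed with two dark outlines 36 mm long, nose to tail at x = -40 and +20 mm: the row for the 32 mm chips. Origin under its centre, 6 mm above the desk; 4 mm thick, so chips lie 10 mm above the desk; x along the row (front to back), y across
- row_mid: pink foam liner filling one bay (which one varies), printed with two dark outlines 46 mm long, nose to tail at x = -40 and +20 mm: the row for the 42 mm chips. Origin under its centre, 6 mm above the desk; 4 mm thick, so chips lie 10 mm above the desk; x along the row (front to back), y across
- row_long: pink foam liner filling one bay (which one varies), printed with two dark outlines 56 mm long, nose to tail at x = -40 and +20 mm: the row for the 52 mm chips. Origin under its centre, 6 mm above the desk; 4 mm thick, so chips lie 10 mm above the desk; x along the row (front to back), y across
- short_a: loose dark ceramic chip with steel legs and a small gold cap, 32 long (x) x 15 wide (y) x 9 mm high, 18 g; the short kind; origin at the centre of its underside, z up. May be absent
- short_b: loose dark ceramic chip with steel legs and a small gold cap, 32 long (x) x 15 wide (y) x 9 mm high, 18 g; the short kind; origin at the centre of its underside, z up. May be absent
- mid_a: loose dark ceramic chip with steel legs and a small gold cap, 42 long (x) x 15 wide (y) x 9 mm high, 18 g; the mid kind; origin at the centre of its underside, z up. May be absent
- mid_b: loose dark ceramic chip with steel legs and a small gold cap, 42 long (x) x 15 wide (y) x 9 mm high, 18 g; the mid kind; origin at the centre of its underside, z up. May be absent
- long_a: loose dark ceramic chip with steel legs and a small gold cap, 52 long (x) x 15 wide (y) x 9 mm high, 18 g; the long kind; origin at the centre of its underside, z up. May be absent
- long_b: loose dark ceramic chip with steel legs and a small gold cap, 52 long (x) x 15 wide (y) x 9 mm high, 18 g; the long kind; origin at the centre of its underside, z up. May be absent
- cassette: clear plastic data cassette, 64 x 100 x 10 mm, lying flat; origin under its centre; a bystander
- pick: stainless dental pick, about 185 x 7 x 7 mm, lying along its x; origin under its shank's centre; a bystander
- knob: amber bakelite control knob, 38 mm across, 20 mm high; origin under its centre; a bystander
- nutdriver: nut driver with an amber handle and chrome shank, about 195 x 24 x 24 mm, along its x; origin on its underside; a bystander
There are look-alikes about, which are no part of the job. Leave any blue or orange look-alike of the long_b alone.

How it is judged (in metres and radians):
On the way, in this order (a step that is already met when the one before it is completed fails the run):
1. both turnbuttons are turned clear of the lid, the lid still shut (value of joint lid below 0.05 rad and value of joint turn_left between -0.4 and 0.4 rad and value of joint turn_right between -0.4 and 0.4 rad), for 0.2 s.
2. the lid stands open, both turnbuttons clear (value of joint lid above 1.2 rad and value of joint turn_left between -0.4 and 0.4 rad and value of joint turn_right between -0.4 and 0.4 rad), for 0.2 s.
3. every chip lies in the row of its own length while the lid stands open (x of short_a in the frame of row_short between -0.065 and 0.065 m and y of short_a in the frame of row_short between -0.034 and 0.034 m and z of each of short_a, short_b in the frame of row_short below 0.009 m and angle between each of short_a, short_b, mid_a, mid_b, long_a, long_b's own z axis and vertical below 0.2 rad and angle between the x axis of each of short_a, short_b and the x axis of row_short, either way round below 0.5 rad and x of short_b in the frame of row_short between -0.065 and 0.065 m and y of short_b in the frame of row_short between -0.034 and 0.034 m and x of mid_a in the frame of row_mid between -0.065 and 0.065 m and y of mid_a in the frame of row_mid between -0.034 and 0.034 m and z of each of mid_a, mid_b in the frame of row_mid below 0.009 m and angle between the x axis of each of mid_a, mid_b and the x axis of row_mid, either way round below 0.5 rad and x of mid_b in the frame of row_mid between -0.065 and 0.065 m and y of mid_b in the frame of row_mid between -0.034 and 0.034 m and x of long_a in the frame of row_long between -0.065 and 0.065 m and y of long_a in the frame of row_long between -0.034 and 0.034 m and z of each of long_a, long_b in the frame of row_long below 0.009 m and angle between the x axis of each of long_a, long_b and the x axis of row_long, either way round below 0.5 rad and x of long_b in the frame of row_long between -0.065 and 0.065 m and y of long_b in the frame of row_long between -0.034 and 0.034 m and value of joint lid above 1 rad), for 0.2 s.
4. the lid is fully shut while both turnbuttons are still clear of it (all of step 1), for 0.2 s.
5. both turnbuttons are turned across the lid's edge, the lid still shut (value of joint lid below 0.05 rad and (value of joint turn_left above 1.3 rad or value of joint turn_left below -1.3 rad) and (value of joint turn_right above 1.3 rad or value of joint turn_right below -1.3 rad)), for 0.2 s.
At the end, for the whole second after the job is handed in: every chip present lies flat (within 0.2 rad) on the foam inside the bay of its own length, along the row within 0.5 rad, at rest; the lid is shut within 0.05 rad; both turnbuttons are at least 1.3 rad from lying along the edge, either way (all of step 5 and x of short_a in the frame of row_short between -0.065 and 0.065 m and y of short_a in the frame of row_short between -0.034 and 0.034 m and z of each of short_a, short_b in the frame of row_short below 0.009 m and angle between each of short_a, short_b, mid_a, mid_b, long_a, long_b's own z axis and vertical below 0.2 rad and angle between the x axis of each of short_a, short_b and the x axis of row_short, either way round below 0.5 rad and x of short_b in the frame of row_short between -0.065 and 0.065 m and y of short_b in the frame of row_short between -0.034 and 0.034 m and x of mid_a in the frame of row_mid between -0.065 and 0.065 m and y of mid_a in the frame of row_mid between -0.034 and 0.034 m and z of each of mid_a, mid_b in the frame of row_mid below 0.009 m and angle between the x axis of each of mid_a, mid_b and the x axis of row_mid, either way round below 0.5 rad and x of mid_b in the frame of row_mid between -0.065 and 0.065 m and y of mid_b in the frame of row_mid between -0.034 and 0.034 m and x of long_a in the frame of row_long between -0.065 and 0.065 m and y of long_a in the frame of row_long between -0.034 and 0.034 m and z of each of long_a, long_b in the frame of row_long below 0.009 m and angle between the x axis of each of long_a, long_b and the x axis of row_long, either way round below 0.5 rad and x of long_b in the frame of row_long between -0.065 and 0.065 m and y of long_b in the frame of row_long between -0.034 and 0.034 m and linear speed of each of short_a, short_b, mid_a, mid_b, long_a, long_b below 0.03 m/s); the robot touches nothing.
It fails at once if the cassette, pick, knob or nut driver is moved more than 20 mm (distance of any of cassette, pick, knob, nutdriver from where it was at the start of the episode above 0.02 m).
Of short_a, short_b, mid_a, mid_b, long_a, long_b only 3 to 5 are there at a start; the rules pass over those that are not, and their reading is None.
At some moment in a run one of short_a, short_b, mid_a, mid_b, long_a, long_b may be knocked a few centimetres aside while the robot is not near it.
Once in a run the grip may slacken for a moment while it holds something.
It also fails if it takes over 210 s, if anything falls off the work surface, if the arm or the gripper's body presses on something with over 40 N, if the wrist force passes 120 N, or if a joint passes its speed limit or range.

## Robot

A 7-joint arm with a two-finger parallel gripper is mounted at the origin on the work surface. World frame = base frame: x ahead of the robot, y to its left, z up, the work surface at z = 0. Lengths are in mm, angles in rad, forces in N, time in s.
With the tool pointing down it reaches from about 400 to 900 mm from the base axis. Payload 5.5 kg.
Tool frame: the origin (TCP) lies midway between the tips of the shut fingers; the grasp point (between the pads) lies 19 mm behind it (r.tcp_to_grasp is the distance from the TCP to the grasp point, in mm); z points along the fingers, y is the line along which they close (so a half turn about z gives the same grasp; the last joint's range is limited). The gripper opens to 92 mm and grips with 3 to 60 N. Pads are 19 mm wide; open, the fingers measure 130 mm over their backs; the gripper's body (75 mm by 190 mm) begins 47 mm behind the grasp point.
Start: joints at [-0.853, 0.501, -0.427, 1.55, 0.221, 1.138, -0.21], TCP at [285.498, 583.944, 226.729] pointing down, gripper open.
Joint ranges: [-2.88, 2.88], [-0.31, 2.03], [-1.54, 1.56], [0.2, 2.42], [-1.41, 4.55], [0.19, 2.02], [-2.57, 2.57]. Speed limits (rad/s): [2.57, 2.57, 3.14, 3.14, 3.14, 3.14, 3.14].

## Interface

Orientations are given as [roll, pitch, yaw] about the fixed x, y, z axes, in that order (R = Rz(yaw) Ry(pitch) Rx(roll)).
In Python, from cell import r gives the robot as it stands.
- The arm moves only by the tool play_rows, never from a script. Its argument "plan" is a list of rows, each a list of 5 numbers: the opening, from 0 (shut) to 1 (fully open), then the shift along the tool's x, y, z in m, then the turn about the tool's z in degrees. In form: [[grip, x, y, z, yaw], ...]. A call has exactly 5 rows; each row shifts and turns the commanded pose from where the row before left it, along the tool's axes as they then stand; what a row does not reach is not made up. A row lasts 1/10 s, in which the tool goes at most 50 mm and 8.59 degrees, less where a joint would pass 70% of its speed; a pose out of reach is approached as far as the arm can. A call is refused whole if a number of a shift passes 0.05 or a number of a turn 8.59, either way. A call with a gripper value outside its range is refused whole. The fingers move at their own pace and stop on an object; the grip force is fixed at half the most. Time passes only in rows, so rows that do not move let the fingers close, or fill a call up. It gives the time, the measured TCP pose, the force, the opening and the grip force at its end, in the units of the state.
- r.read_state(): the state, without advancing time (a new reading comes with each control period).
- r.capture(name): name is "scene" or "top" or "wrist"; returns a dict with "color" (420x560x3 uint8, red, green, blue), "vertical_fov" (degrees; the focal length in pixels is half the picture's height over the tangent of half this angle, whatever the lens; pixels are square), "cx", "cy" (the principal point, pixels), "extrinsics" (4x4, takes a point from camera to world coordinates). Camera axes: x right, y up, looking along -z (the intrinsics and any distortion apply to the point x, -y, -z); pixel columns grow to the right and rows downward; lengths in mm; the calibration is good to about 2 mm. A picture is of the moment at which its call begins. There is no depth.
- r.sign_off(): hands the job in; it is judged then, once.
The state is a dict: "clock": time; "joint_pos": joint angles; "qd": joint speeds; "joint_torque": joint torques, N m; "tcp_pos": TCP position; "orientation": TCP orientation; "contact_force": force on the tool from outside, world axes, zero at the start; "ft_torque": the same for the moment, N m; "gripper_width": finger opening in mm; "grasp_force": force on a finger pad.
Only numpy, scipy, OpenCV 4.12 (cv2) and the standard library are available. Lean on these libraries where they do the work, as an engineer would, in place of code of your own. Each camera call takes 0.05 s, during which the arm holds its last target. There are 200 camera calls.

## Working session

There is one attempt and no reset: what is moved stays moved. The work goes in short steps, Python scripts to look and compute and a tool call to move; the robot and the scene stay as the last step left them, time stands still between calls to the robot, and variables do not carry over. Pictures are saved under pics/ and viewed, at most 14 in all, crops included, and the job is handed in when it is done.

Besides the shell and the picture viewer there is one more tool, called after ">>>" as name([rows], argument=value, ...), one row to a line, values as JSON. play_rows: Moves the arm, as the interface text tells. Its arguments: {"type":"object","properties":{"plan":{"type":"array","items":{"type":"array","items":{"type":"number"}}}},"required":["plan"]}

```bash
ls; mkdir -p pics; cat > h.py <<'E'
import numpy as np, cv2
from cell import r
def cap(n):
    c=r.capture(n); return c
def save(c,name,crop=None,s=1):
    im=c["color"][:,:,::-1]
    if crop: x0,y0,x1,y1=crop; im=im[y0:y1,x0:x1]
    if s!=1: im=cv2.resize(im,None,fx=s,fy=s,interpolation=cv2.INTER_CUBIC)
    cv2.imwrite("pics/"+name,im)
def foc(c): return c["color"].shape[0]/2/np.tan(np.radians(c["vertical_fov"])/2)
def ray(c,u,v,z):
    f=foc(c); E=np.array(c["extrinsics"]); d=E[:3,:3]@np.array([(u-c["cx"])/f,-(v-c["cy"])/f,-1.]); o=E[:3,3]
    return o+d*(z-o[2])/d[2]
def proj(c,p):
    E=np.array(c["extrinsics"]); q=E[:3,:3].T@(np.array(p,float)-E[:3,3]); f=foc(c)
    return np.array([c["cx"]+f*q[0]/-q[2], c["cy"]-f*q[1]/-q[2]])
E
python3 - <<'E'
from h import *
for n in("scene","top"):
    c=cap(n); save(c,n+"0.png",s=1.42); print(n,{k:(v if not hasattr(v,'shape') else (v.shape, v.tolist() if v.size<20 else '')) for k,v in c.items()})
print(r.read_state())
E
```

```text
pics
scene {'color': ((420, 560, 3), ''), 'vertical_fov': 44.62564500054768, 'cx': 285.0711949476013, 'cy': 209.76359550735842, 'extrinsics': ((4, 4), [[0.7449572017968211, -0.3739328612609592, 0.5524608427393224, 1123.4177472589777], [0.666849133506777, 0.39414496053936937, -0.6324254764181148, -786.1026515530556], [0.018735010870313838, 0.8395379475346014, 0.5429779314273075, 665.5013570113009], [0.0, 0.0, 0.0, 1.0]])}
top {'color': ((420, 560, 3), ''), 'vertical_fov': 54.60909919623654, 'cx': 276.7845530637625, 'cy': 206.51958286804035, 'extrinsics': ((4, 4), [[-0.03077730031670835, 0.9737463231325144, -0.22554568488695076, 338.148634782987], [-0.9995179670294251, -0.030902813386093905, 0.0029748462462831247, -69.41995138867186], [-0.004073250615897419, 0.2255285221667823, 0.9742280504680038, 891.3193582483051], [0.0, 0.0, 0.0, 1.0]])}
{'clock': 0.1, 'joint_pos': array([-0.852832  ,  0.50175255, -0.42680235,  1.55132647,  0.22079029,
        1.13830223, -0.21030649]), 'qd': array([-1.38251286e-03, -2.78814395e-03,  7.81571067e-05, -3.20109282e-03,
        3.43570605e-04, -1.06344114e-03,  1.72654636e-04]), 'joint_torque': array([-1.11484551e-02, -5.67863452e+01, -5.83834738e+00, -2.79913706e+01,
       -6.89173909e-02,  2.40323064e-02,  6.78275501e-05]), 'tcp_pos': array([285.27438627, 583.35946313, 225.79047996]), 'orientation': array([-3.13985513e+00, -6.86575124e-05,  2.68685774e+00]), 'contact_force': array([-0.04287643,  0.13491646, -0.23247918]), 'ft_torque': array([ 0.00725598,  0.03639234, -0.00773995]), 'grasp_force': 0.0, 'gripper_width': 91.84198777153958}
```

View pics/top0.png

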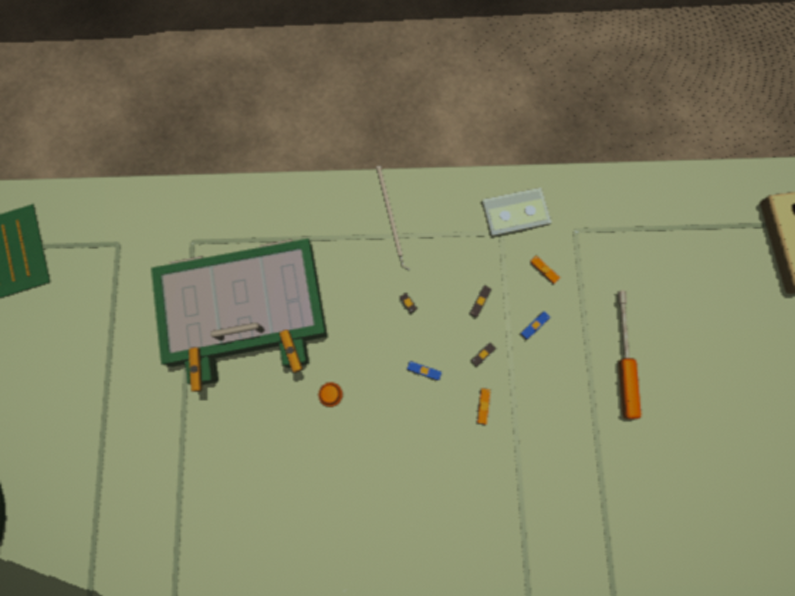

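View pics/scene0.png

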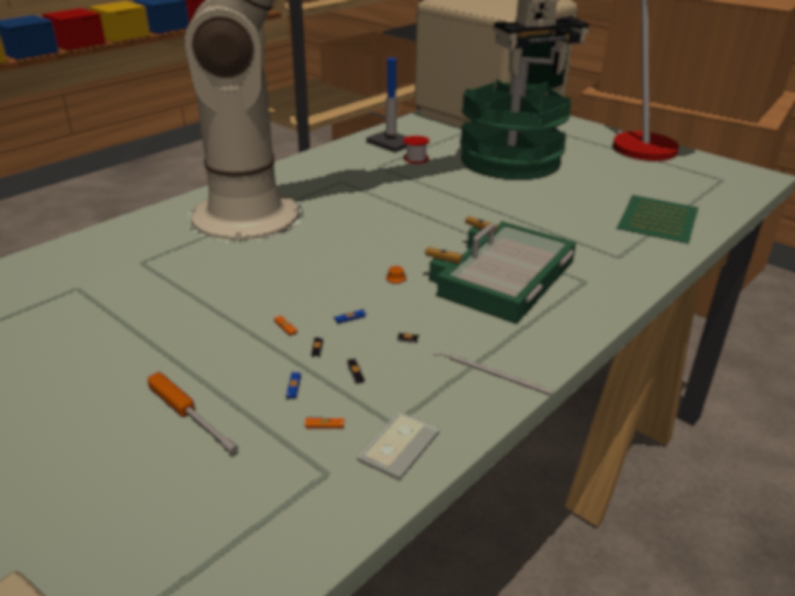

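Top view (scaled ×1.42): the shut case spans (152,240)–(325,365), its turnbuttons are at (195,368) and (290,352), and its handle is at (238,330). Possible chips are dark ones at (408,302), (481,301) and (483,354). Look-alikes are blue at (424,370) and (535,325), and orange at (545,268) and (484,406). By the description I choose the three dark ones.

```bash
python3 - <<'E'
from h import *
c=cap("top"); im=c["color"]; hsv=cv2.cvtColor(im,cv2.COLOR_RGB2HSV)
save(c,"crop1.png",(90,150,410,320),2.5)
def rect(m,z,lo,hi,box):
    x0,y0,x1,y1=box; mm=np.zeros_like(m); mm[y0:y1,x0:x1]=m[y0:y1,x0:x1]
    cs,_=cv2.findContours(mm,cv2.RETR_EXTERNAL,cv2.CHAIN_APPROX_NONE)
    for k in cs:
        a=cv2.contourArea(k)
        if lo<a<hi:
            t=np.zeros_like(m); cv2.drawContours(t,[k],-1,255,-1); ys,xs=np.nonzero(t)
            P=np.array([ray(c,x,y,z)[:2] for x,y in zip(xs,ys)])
            (cx,cy),(w,h),ang=cv2.minAreaRect(P.astype(np.float32))
            v=np.linalg.eigh(np.cov(P.T))[1][:,1]
            print("  px",xs.mean().round(1),ys.mean().round(1),"n",len(xs),"mean",P.mean(0).round(1),"rect c",round(cx,1),round(cy,1),"size",round(w,1),round(h,1),"axis deg",round(np.degrees(np.arctan2(v[1],v[0])),1))
V=hsv[:,:,2]; print("dark"); rect(((V<85)).astype(np.uint8)*255,7,40,600,(270,190,400,300))
orange=((hsv[:,:,0]<22)&(hsv[:,:,1]>150)&(V>90)).astype(np.uint8)*255
print("orange/brass z58"); rect(orange,58,50,3000,(100,200,250,300))
green=((hsv[:,:,0]>55)&(hsv[:,:,0]<95)&(hsv[:,:,1]>110)).astype(np.uint8)*255
print("green z42"); rect(green,42,300,20000,(100,150,250,280))
mm=np.zeros_like(green); mm[150:280,100:250]=green[150:280,100:250]
cs,_=cv2.findContours(mm,cv2.RETR_EXTERNAL,cv2.CHAIN_APPROX_NONE); k=max(cs,key=cv2.contourArea)
for p in cv2.approxPolyDP(k,3,True)[:,0]: print(p,ray(c,*p,42)[:2].round(1))
E
```

```text
dark
orange/brass z58
  px 232.4 277.5 n 216 mean [386.8  22.3] rect c 387.7 22.1 size 30.4 32.1 axis deg 166.1
  px 206.8 254.4 n 91 mean [435.1  74.4] rect c 435.3 74.2 size 28.2 13.4 axis deg -160.4
  px 136.7 259.5 n 175 mean [429.2 217.7] rect c 429.2 217.8 size 60.8 13.1 axis deg -173.7
  px 201.4 238.6 n 81 mean [468.1  85.9] rect c 467.4 85.7 size 26.9 13.6 axis deg -155.7
green z42
  px 168.3 203.9 n 1139 mean [548.8 160.5] rect c 532.8 163.4 size 146.4 240.5 axis deg 97.6
[216 169] [623.4  58.5]
[108 189] [585.4 292.6]
[115 254] [443.7 269.1]
[131 252] [446.8 235.8]
[131 248] [455.2 236.3]
[117 247] [458.3 265.8]
[111 194] [573.9 285.4]
[129 188] [586.2 247.1]
[211 173] [614.5  69.4]
[223 228] [491.7  43.3]
[205 234] [480.   81.3]
[208 237] [473.5  74.9]
[227 233] [480.7  34.9]
```

View pics/crop1.png

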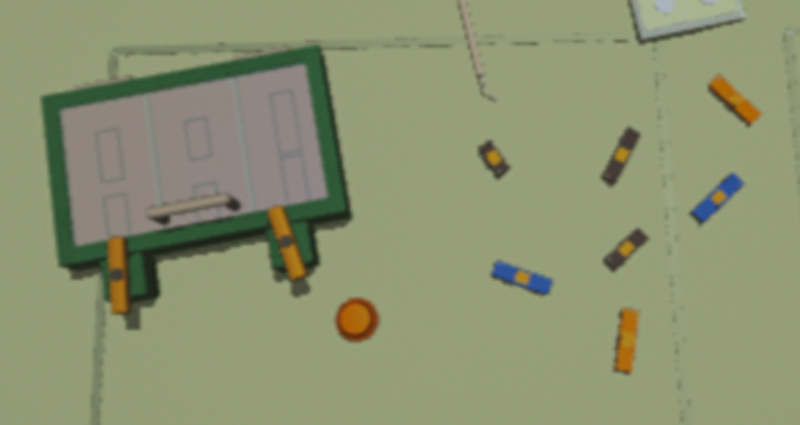

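The close crop confirms three dark chips: short at (494,158), long at (620,156) and mid at (625,249). The bays from left to right carry mid, short and long outlines. The case fit has its centre near (533,163.5) and yaw 9.1°, and the predicted pins match the brass centroids within 1 mm.

```bash
cat >> h.py <<'E'
def to(x,y,z,yaw=None):
    s=r.read_state(); p=s["tcp_pos"]; w=s["orientation"][2]; d=np.array([x,y,z])-p
    tx=np.array([np.cos(w),np.sin(w)]); ty=np.array([np.sin(w),-np.cos(w)])
    out=[round(float(v),1) for v in (d[:2]@tx,d[:2]@ty,-d[2])]
    t=None if yaw is None else round(-((yaw-np.degrees(w)+180)%360-180),1)
    print("pos",p.round(1),"yaw",round(np.degrees(w),1),"w",round(s["gripper_width"],1),"F",s["contact_force"].round(1),"T",s["ft_torque"].round(2),"t",round(s["clock"],2),"j7",round(s["joint_pos"][6],2))
    print("  shift mm",out,"turn",t)
E
python3 -c "
from h import *
to(429,217.7,160,186.3)"
```

```text
pos [285.3 583.5 225.9] yaw 153.9 w 92.3 F [0.1 0.3 0.4] T [-0.03  0.05 -0.09] t 0.15 j7 -0.21
  shift mm [-289.7, -265.5, 65.9] turn -32.4
```

>>> play_rows([
  [0.4,-0.029,-0.0265,0.006,0],
  [0.4,-0.029,-0.0265,0.006,0],
  [0.4,-0.029,-0.0265,0.006,0],
  [0.4,-0.029,-0.0265,0.006,0],
  [0.4,-0.029,-0.0265,0.006,0],
])

```text
clock: 0.65
tcp_pos: [357.8, 399.5, 196.3]
orientation: [-3.141, -0.0, 2.687]
contact_force: [0.6, 1.1, -0.9]
gripper_width: 56.4
grasp_force: 0.0
```

>>> play_rows([
  [0.4,-0.029,-0.0265,0.006,0],
  [0.4,-0.029,-0.0265,0.006,0],
  [0.4,-0.029,-0.0265,0.006,0],
  [0.4,-0.029,-0.0265,0.006,0],
  [0.4,-0.029,-0.0265,0.006,0],
])

```text
clock: 1.15
tcp_pos: [429.9, 216.9, 166.5]
orientation: [3.142, 0.0, 2.687]
contact_force: [1.3, -0.9, -0.2]
gripper_width: 37.1
grasp_force: 0.0
```

>>> play_rows([
  [0.4,0,0,0,-8],
  [0.4,0,0,0,-8],
  [0.4,0,0,0,-8],
  [0.4,0,0,0,-8],
  [0.4,0,0,0,0],
])

```text
clock: 1.65
tcp_pos: [429.5, 218.3, 166.5]
orientation: [3.142, -0.0, -3.037]
contact_force: [0.7, -0.7, -0.2]
gripper_width: 36.4
grasp_force: 0.0
```

```bash
python3 -c "
from h import *
to(429,217.7,47,186.3)
c=cap('wrist'); save(c,'w1.png',s=1.42); print(c['cx'],c['cy'],c['vertical_fov'])
print(proj(c,[429,217.7,58])*1.42)"
```

```text
pos [429.5 218.3 166.5] yaw -174.0 w 36.4 F [ 0.7 -0.7 -0.2] T [0.05 0.02 0.  ] t 1.65 j7 1.02
  shift mm [0.5, -0.6, 119.5] turn -0.3
276.11223926814614 207.72166127473355 63.2777937940499
[389.44034163 289.87578373]
```

View pics/w1.png

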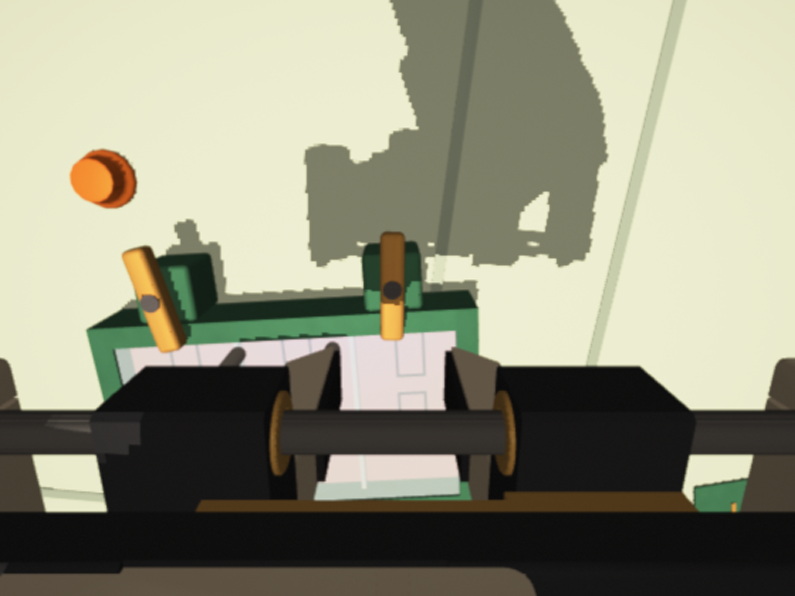

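The wrist view shows the left pin at (392,290), against a prediction of (389,290), with the bar lined up between the fingers.

>>> play_rows([
  [0.4,0,0,0.03,0],
  [0.4,0,0,0.03,0],
  [0.4,0,0,0.03,0],
  [0.4,0,0,0.029,0],
  [0.4,0,0,0,0],
])

```text
clock: 2.2
tcp_pos: [426.6, 217.0, 44.5]
orientation: [-3.139, -0.007, -3.041]
contact_force: [-0.4, 0.3, -0.3]
gripper_width: 36.8
grasp_force: 0.0
```

>>> play_rows([
  [0,0,0,0,0],
  [0,0,0,0,0],
  [0,0,0,0,0],
  [0,0,0,0,0],
  [0,0,0,0,0],
])

```text
clock: 2.7
tcp_pos: [430.9, 218.3, 49.2]
orientation: [-3.141, 0.003, -3.039]
contact_force: [-1.0, -3.5, 7.6]
gripper_width: 13.7
grasp_force: 30.0
```

>>> play_rows([
  [0,0,0,0,4],
  [0,0,0,0,4],
  [0,0,0,0,4],
  [0,0,0,0,0],
  [0,0,0,0,0],
])

```text
clock: 3.2
tcp_pos: [430.9, 217.8, 49.2]
orientation: [-3.141, 0.002, 3.034]
contact_force: [0.2, -3.5, 8.0]
gripper_width: 13.5
grasp_force: 30.0
```

```bash
python3 -c "
from h import *
to(429,217.7,47,96.3)"
```

```text
pos [430.9 217.8  49.2] yaw 173.9 w 13.5 F [ 0.2 -3.5  8. ] T [-0.83  0.05 -0.04] t 3.2 j7 0.73
  shift mm [1.9, -0.3, 2.2] turn 77.6
```

>>> play_rows([
  [0,0,0,0,6],
  [0,0,0,0,6],
  [0,0,0,0,0],
  [0,0,0,0,0],
  [0,0,0,0,0],
])

```text
clock: 3.7
tcp_pos: [430.8, 217.3, 49.2]
orientation: [-3.141, 0.002, 2.825]
contact_force: [-0.8, -4.7, 9.0]
gripper_width: 13.6
grasp_force: 30.0
```

```bash
python3 -c "
from h import *
to(429,217.7,47,99)
c=cap('wrist'); save(c,'w2.png',s=1.0)"
```

```text
pos [430.8 217.3  49.2] yaw 161.8 w 13.6 F [-0.8 -4.7  9. ] T [-1.09  0.14 -0.02] t 3.7 j7 0.56
  shift mm [1.8, -0.2, 2.2] turn 62.8
```

View pics/w2.png

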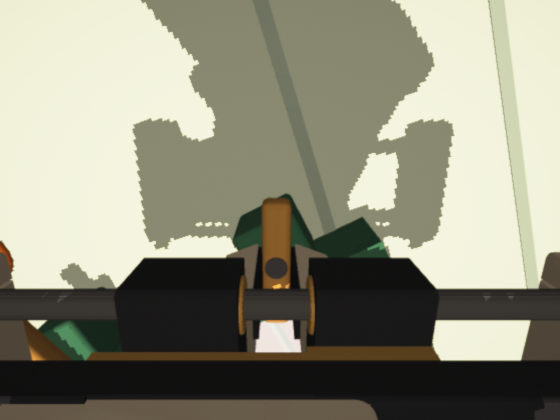

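The bar at (277,230) has turned with the fingers by 24° and moves freely, so I continue to yaw 99°.

>>> play_rows([
  [0,0,0,0,7.8],
  [0,0,0,0,7.8],
  [0,0,0,0,7.8],
  [0,0,0,0,7.8],
  [0,0,0,0,7.8],
])

```text
clock: 4.25
tcp_pos: [429.8, 216.1, 49.1]
orientation: [-3.14, 0.002, 2.138]
contact_force: [-2.9, -7.6, 13.9]
gripper_width: 13.9
grasp_force: 30.0
```

>>> play_rows([
  [0,0,0,0,7.8],
  [0,0,0,0,7.8],
  [0,0,0,0,7.8],
  [0,0,0,0,0],
  [0,0,0,0,0],
])

```text
clock: 4.75
tcp_pos: [428.9, 215.7, 49.1]
orientation: [-3.139, 0.003, 1.735]
contact_force: [-4.7, -9.0, 17.1]
gripper_width: 13.6
grasp_force: 30.0
```

>>> play_rows([
  [0.4,0,0,0,0],
  [0.4,0,0,0,0],
  [0.4,0,0,0,0],
  [0.4,0,0,-0.03,0],
  [0.4,0,0,-0.03,0],
])

```text
clock: 5.25
tcp_pos: [428.7, 218.4, 107.6]
orientation: [-3.139, 0.001, 1.738]
contact_force: [1.2, 0.4, 0.8]
gripper_width: 36.4
grasp_force: 0.0
```

```bash
python3 -c "
from h import *
to(451.3,79.7,110,199.2)"
```

```text
pos [428.7 218.4 107.6] yaw 99.6 w 36.4 F [1.2 0.4 0.8] T [-0.06 -0.04  0.  ] t 5.25 j7 -0.34
  shift mm [-140.5, -0.7, -2.4] turn -99.6
```

>>> play_rows([
  [0.4,-0.035,0,0,0],
  [0.4,-0.035,0,0,0],
  [0.4,-0.035,0,0,0],
  [0.4,-0.035,0,0,0],
  [0.4,0,0,0,8],
])

```text
clock: 5.75
tcp_pos: [453.6, 75.1, 107.8]
orientation: [3.141, 0.002, 1.59]
contact_force: [0.7, -0.5, -0.5]
gripper_width: 36.8
grasp_force: 0.0
```

>>> play_rows([
  [0.4,0,0,0,8],
  [0.4,0,0,0,8],
  [0.4,0,0,0,8],
  [0.4,0,0,0,8],
  [0.4,0,0,0,8],
])

```text
clock: 6.25
tcp_pos: [453.0, 80.9, 107.7]
orientation: [-3.142, -0.0, 0.894]
contact_force: [-0.4, -0.1, -0.2]
gripper_width: 36.6
grasp_force: 0.0
```

>>> play_rows([
  [0.4,0,0,0,8],
  [0.4,0,0,0,8],
  [0.4,0,0,0,8],
  [0.4,0,0,0,8],
  [0.4,0,0,0,0],
])

```text
clock: 6.75
tcp_pos: [452.9, 80.8, 107.7]
orientation: [3.142, -0.0, 0.34]
contact_force: [0.6, -0.2, 0.7]
gripper_width: 36.8
grasp_force: 0.0
```

```bash
python3 -c "
from h import *
to(451.3,79.7,49,19.2)"
```

```text
pos [452.9  80.8 107.7] yaw 19.5 w 36.8 F [ 0.6 -0.2  0.7] T [-0.09  0.16  0.06] t 6.75 j7 -1.29
  shift mm [-1.9, 0.5, 58.7] turn 0.3
```

>>> play_rows([
  [0.4,-0.002,0,0.029,0],
  [0.4,0,0,0.03,0],
  [0.4,0,0,0,0],
  [0,0,0,0,0],
  [0,0,0,0,0],
])

```text
clock: 7.25
tcp_pos: [452.0, 79.9, 49.8]
orientation: [3.142, -0.002, 0.342]
contact_force: [0.1, 0.4, 0.1]
gripper_width: 25.5
grasp_force: 0.0
```

>>> play_rows([
  [0,0,0,0,0],
  [0,0,0,0,0],
  [0,0,0,0,-5],
  [0,0,0,0,-5],
  [0,0,0,0,0],
])

```text
clock: 7.75
tcp_pos: [452.0, 80.2, 49.9]
orientation: [3.141, -0.002, 0.517]
contact_force: [-1.5, 0.4, 7.3]
gripper_width: 13.3
grasp_force: 30.0
```

```bash
python3 -c "
from h import *
to(451.3,79.7,49,99)"
```

```text
pos [452.   80.2  49.9] yaw 29.6 w 13.3 F [-1.5  0.4  7.3] T [-0.05  0.28  0.07] t 7.75 j7 -1.08
  shift mm [-0.9, 0.1, 0.9] turn -69.4
```

>>> play_rows([
  [0,0,0,0,-5],
  [0,0,0,0,-5],
  [0,0,0,0,-8],
  [0,0,0,0,-8],
  [0,0,0,0,-8],
])

```text
clock: 8.25
tcp_pos: [451.7, 80.5, 49.9]
orientation: [3.141, -0.002, 1.113]
contact_force: [-1.7, 0.9, 7.9]
gripper_width: 13.8
grasp_force: 30.0
```

>>> play_rows([
  [0,0,0,0,-8],
  [0,0,0,0,-8],
  [0,0,0,0,-8],
  [0,0,0,0,-8],
  [0,0,0,0,-3],
])

```text
clock: 8.75
tcp_pos: [451.3, 80.5, 49.9]
orientation: [3.14, -0.001, 1.723]
contact_force: [-3.1, 1.7, 9.0]
gripper_width: 14.0
grasp_force: 30.0
```

>>> play_rows([
  [0,0,0,0,0],
  [0.4,0,0,0,0],
  [0.4,0,0,0,0],
  [0.4,0,0,0,0],
  [0.4,0,0,-0.02,0],
])

```text
clock: 9.25
tcp_pos: [448.9, 79.2, 67.1]
orientation: [-3.137, 0.0, 1.719]
contact_force: [0.3, -1.0, -0.4]
gripper_width: 36.0
grasp_force: 0.0
```

>>> play_rows([
  [0.4,0,0,-0.05,0],
  [0.4,0,0,-0.05,0],
  [0.4,0,0,0,0],
  [0.4,0,0,0,0],
  [0.4,0,0,0,0],
])

```text
clock: 9.75
tcp_pos: [450.0, 79.5, 167.9]
orientation: [-3.14, 0.0, 1.72]
contact_force: [0.4, 0.4, -0.8]
gripper_width: 36.5
grasp_force: 0.0
```

```bash
python3 -c "
from h import *
to(478,153,90,189)
c=cap('top'); save(c,'t2.png',(90,150,250,320),3)
im=c['color']; hsv=cv2.cvtColor(im,cv2.COLOR_RGB2HSV)
o=((hsv[:,:,0]<22)&(hsv[:,:,1]>150)&(hsv[:,:,2]>90)).astype(np.uint8)*255
o[:200]=0;o[300:]=0;o[:,:100]=0;o[:,225:]=0
for k in cv2.findContours(o,0,1)[0]:
    if cv2.contourArea(k)>20:
        P=np.array([ray(c,*p,58)[:2] for p in k[:,0]],np.float32); print(cv2.minAreaRect(P))
"
```

```text
pos [450.   79.5 167.9] yaw 98.5 w 36.5 F [ 0.4  0.4 -0.8] T [-0.06  0.08  0.01] t 9.75 j7 -0.09
  shift mm [68.5, 38.6, 77.9] turn -90.5
((454.79339599609375, 60.58228302001953), (13.484111785888672, 22.227397918701172), 9.620064735412598)
```

View pics/t2.png

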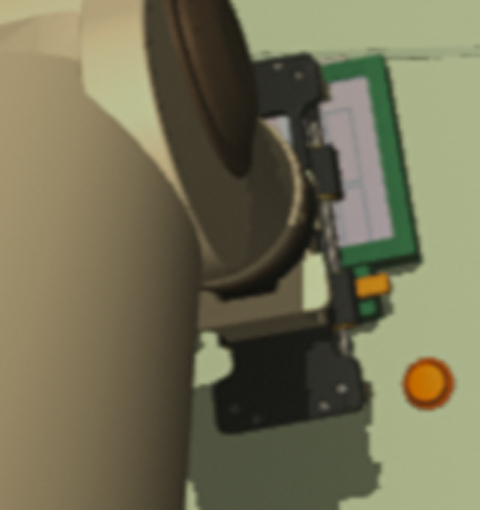

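The right bar at (372,285) now lies along the edge; the arm hides the left one. Next I compute the lid arc.

```bash
python3 -c "
from h import *
c=cap('top'); print('handle by ray',ray(c,168,233.2,77))
print('corner check', proj(c,[533,163.5,42]))
to(478.7,154.8,63,99.1)
t=np.radians(np.arange(0,91,6)); x=75-130*np.cos(t)+43*np.sin(t); z=34+130*np.sin(t)+43*np.cos(t)
print(np.c_[np.arange(6,91,6),np.diff(x),-np.diff(z)].round(1).tolist())
c=cap('wrist'); save(c,'w3.png'); print(proj(c,[478.7,154.8,77]))
"
```

```text
handle by ray [478.20012037 150.12054492  77.        ]
corner check [166.8302239 210.7280774]
pos [449.7  79.5 167.3] yaw 98.5 w 36.9 F [-0.1  0.1 -0.4] T [-0.07  0.09  0.02] t 9.85 j7 -0.09
  shift mm [70.2, 39.9, 104.3] turn -0.6
[[6.0, 5.2, -13.4], [12.0, 6.6, -12.7], [18.0, 7.9, -12.0], [24.0, 9.1, -11.1], [30.0, 10.2, -10.1], [36.0, 11.2, -9.0], [42.0, 12.1, -7.7], [48.0, 12.8, -6.4], [54.0, 13.4, -5.1], [60.0, 13.9, -3.6], [66.0, 14.2, -2.2], [72.0, 14.3, -0.7], [78.0, 14.3, 0.8], [84.0, 14.1, 2.3], [90.0, 13.8, 3.8]]
[332.79280201 117.75393433]
```

View pics/w3.png

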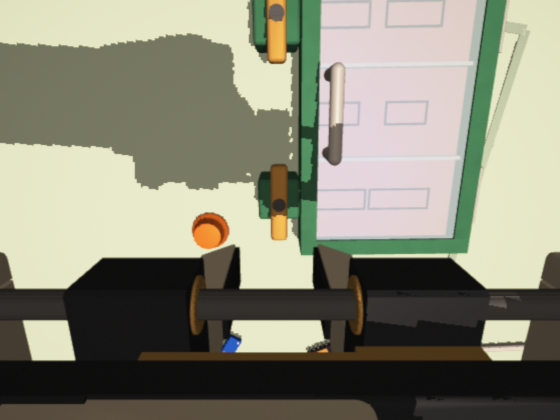

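Both bars lie along the edge at (277,30) and (279,200), and the handle runs from (338,68) to (335,160), its middle about 2 mm from the prediction. I move over it, grip it and swing.

>>> play_rows([
  [0.4,0.024,0.014,0,-0.6],
  [0.4,0.024,0.014,0,0],
  [0.4,0.023,0.014,0,0],
  [0.4,0,0,0.024,0],
  [0.4,0,0,0.02,0],
])

```text
clock: 10.4
tcp_pos: [481.0, 157.5, 123.1]
orientation: [-3.14, -0.0, 1.732]
contact_force: [0.1, -0.2, -0.5]
gripper_width: 37.1
grasp_force: 0.0
```

>>> play_rows([
  [0.4,0,0,0.02,0],
  [0.4,0,0,0.02,0],
  [0.4,0,0,0.02,0],
  [0,0,0,0,0],
  [0,0,0,0,0],
])

```text
clock: 10.9
tcp_pos: [480.6, 156.2, 63.9]
orientation: [-3.139, 0.0, 1.73]
contact_force: [-0.1, -0.8, 0.2]
gripper_width: 24.9
grasp_force: 0.0
```

>>> play_rows([
  [0,0,0,0,0],
  [0,0,0,0,0],
  [0,0,0,0,0],
  [0,0,0,0,0],
  [0,0,0,0,0],
])

```text
clock: 11.4
tcp_pos: [480.3, 156.4, 65.3]
orientation: [-3.14, 0.0, 1.731]
contact_force: [-3.6, -0.6, -0.9]
gripper_width: 9.6
grasp_force: 2.7
```

```bash
python3 -c "
from h import *
to(478.7,154.8,63,99.1)"
```

```text
pos [480.3 156.4  65.3] yaw 99.2 w 9.6 F [-3.6 -0.6 -0.9] T [-0.12  0.94 -0.03] t 11.4 j7 -0.24
  shift mm [-1.3, -1.9, 2.3] turn 0.1
```

>>> play_rows([
  [0,0,0,0,0],
  [0,0,0.003,-0.007,0],
  [0,0,0.003,-0.007,0],
  [0,0,0.003,-0.006,0],
  [0,0,0.003,-0.006,0],
])

```text
clock: 11.9
tcp_pos: [490.9, 158.0, 90.3]
orientation: [-3.137, 0.0, 1.731]
contact_force: [-5.9, -0.6, -3.5]
gripper_width: 9.1
grasp_force: 30.0
```

>>> play_rows([
  [0,0,0.008,-0.012,0],
  [0,0,0.009,-0.011,0],
  [0,0,0.01,-0.01,0],
  [0,0,0.011,-0.009,0],
  [0,0,0,0,0],
])

```text
clock: 12.4
tcp_pos: [528.3, 164.3, 134.7]
orientation: [-3.135, 0.0, 1.731]
contact_force: [-16.5, -3.4, 21.4]
gripper_width: 9.3
grasp_force: 30.0
```

```bash
python3 -c "
from h import *
to(478.7,154.8,63,99.1)"
```

```text
pos [528.3 164.3 134.7] yaw 99.2 w 9.3 F [-16.5  -3.4  21.4] T [-0.75  3.78 -0.02] t 12.4 j7 -0.21
  shift mm [-1.5, -50.4, 71.7] turn 0.1
```

>>> play_rows([
  [0,0,0.012,-0.007,0],
  [0,0,0.013,-0.0065,0],
  [0,0,0.0135,-0.005,0],
  [0,0,0.014,-0.0035,0],
  [0,0,0.014,-0.002,0],
])

```text
clock: 12.9
tcp_pos: [596.9, 175.5, 158.8]
orientation: [3.141, -0.001, 1.731]
contact_force: [-6.4, 0.1, 9.3]
gripper_width: 9.1
grasp_force: 30.0
```

>>> play_rows([
  [0,0,0.0143,-0.0005,0],
  [0,0,0.0143,0.001,0],
  [0,0,0.014,0.0025,0],
  [0,0,0.011,0.003,0],
  [0,0,0,0,0],
])

```text
clock: 13.4
tcp_pos: [651.8, 184.2, 151.3]
orientation: [3.138, -0.001, 1.73]
contact_force: [1.8, 0.7, 1.3]
gripper_width: 8.4
grasp_force: 30.0
```

```bash
python3 -c "
from h import *
to(478.7,154.8,63,99.1)"
```

```text
pos [651.8 184.2 151.3] yaw 99.1 w 8.4 F [1.8 0.7 1.3] T [ 0.21 -0.2   0.05] t 13.4 j7 -0.17
  shift mm [-1.5, -175.5, 88.3] turn 0.0
```

>>> play_rows([
  [0.22,0,0,0,0],
  [0.22,0,0,0,0],
  [0.22,0,0,0,0],
  [0.22,0,0,-0.03,0],
  [0.22,0,0,-0.03,0],
])

```text
clock: 13.9
tcp_pos: [648.2, 182.8, 210.1]
orientation: [-3.139, 0.001, 1.73]
contact_force: [0.8, -0.4, 0.1]
gripper_width: 20.1
grasp_force: 0.0
```

>>> play_rows([
  [0.22,0,0,-0.04,0],
  [0.22,0,0,-0.04,0],
  [0.22,-0.04,0,0,0],
  [0.22,-0.04,0,0,0],
  [0.22,-0.04,0,0,0],
])

```text
clock: 14.4
tcp_pos: [668.4, 63.7, 291.5]
orientation: [3.14, 0.0, 1.731]
contact_force: [0.3, -0.2, -0.6]
gripper_width: 20.3
grasp_force: 0.0
```

```bash
python3 - <<'E'
from h import *
c=cap("top"); im=c["color"]; save(c,"t3.png",s=1.42)
hsv=cv2.cvtColor(im,cv2.COLOR_RGB2HSV); V=hsv[:,:,2]
bg=np.array([150,158,120]);print(im[150:158:4,300:302].tolist(), im[212,287],V[212,287])
w=V[150:300,270:400]; print(np.percentile(w,[0,1,2,5,50]))
m=((V<95)).astype(np.uint8)*255; m[:150]=0;m[300:]=0;m[:,:260]=0;m[:,410:]=0
for k in cv2.findContours(m,0,1)[0]:
    if cv2.contourArea(k)>8: print(cv2.contourArea(k),cv2.boundingRect(k))
to(500,-100,250,99)
E
```

```text
[[[178, 186, 144], [179, 188, 146]], [[179, 188, 146], [179, 187, 145]]] [205 159  36] 205
[ 68.  99. 123. 164. 187.]
17.0 (332, 251, 7, 7)
12.5 (342, 243, 6, 5)
12.0 (285, 216, 8, 5)
24.0 (331, 214, 8, 10)
23.5 (338, 202, 7, 7)
pos [669.5  52.4 291.2] yaw 98.6 w 19.8 F [ 1.5 -7.5  0.4] T [-0.64 -0.02  0.05] t 14.45 j7 0.03
  shift mm [-125.4, -190.4, 41.2] turn -0.4
```

View pics/t3.png

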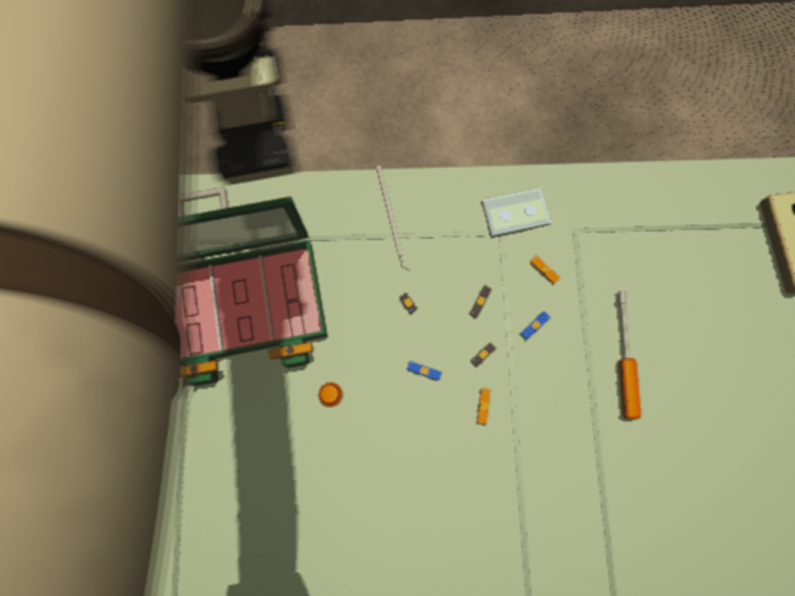

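The lid stands upright (case at (180–325,200–360)) with both bars clear at (197,370) and (290,351). The chips have not moved: short (408,302), long (481,301), mid (483,354). The measuring code follows.

```bash
cat >> h.py <<'E'
def chips(c,z=7,box=(255,150,420,300),show=True):
    im=c["color"].astype(int); x0,y0,x1,y1=box
    bg=np.median(im[y0:y1,x0:x1].reshape(-1,3),0)
    m=(np.abs(im-bg).max(2)>45).astype(np.uint8); t=np.zeros_like(m); t[y0:y1,x0:x1]=m[y0:y1,x0:x1]
    t=cv2.morphologyEx(t,cv2.MORPH_CLOSE,np.ones((3,3),np.uint8))
    n,L,st,ce=cv2.connectedComponentsWithStats(t,connectivity=8); out=[]
    for i in range(1,n):
        if st[i,4]<40: continue
        ys,xs=np.nonzero(L==i); col=im[ys,xs]
        dark=np.mean(col.max(1)<110)
        P=np.array([ray(c,x,y,z)[:2] for x,y in zip(xs,ys)]); (a,b),(w,h),_=cv2.minAreaRect(P.astype(np.float32))
        v=np.linalg.eigh(np.cov(P.T))[1][:,1]
        o=dict(px=ce[i].round(1).tolist(),n=int(st[i,4]),dark=round(float(dark),2),c=[round(a,1),round(b,1)],mean=P.mean(0).round(1).tolist(),L=round(max(w,h),1),W=round(min(w,h),1),ang=round(float(np.degrees(np.arctan2(v[1],v[0]))%180),1)); out.append(o)
        if show: print(o)
    return out
E
python3 -c "
from h import *
c=cap('top'); chips(c)"
```

```text
{'px': [358.5, 161.6], 'n': 103, 'dark': 0.28, 'c': [641.6, -270.8], 'mean': [642.5, -262.1], 'L': 104.2, 'W': 38.5, 'ang': 89.8}
{'px': [383.1, 189.9], 'n': 187, 'dark': 0.1, 'c': [573.3, -311.9], 'mean': [573.6, -312.3], 'L': 50.4, 'W': 19.5, 'ang': 42.4}
{'px': [337.6, 212.4], 'n': 162, 'dark': 0.56, 'c': [525.6, -206.9], 'mean': [525.3, -206.9], 'L': 55.4, 'W': 14.8, 'ang': 149.5}
{'px': [286.9, 213.4], 'n': 107, 'dark': 0.48, 'c': [526.1, -94.0], 'mean': [526.5, -94.0], 'L': 33.0, 'W': 16.7, 'ang': 30.6}
{'px': [376.1, 229.1], 'n': 178, 'dark': 0.03, 'c': [485.3, -288.9], 'mean': [484.9, -289.0], 'L': 54.8, 'W': 15.3, 'ang': 131.2}
{'px': [339.5, 249.6], 'n': 136, 'dark': 0.51, 'c': [442.6, -205.7], 'mean': [442.4, -205.7], 'L': 43.9, 'W': 15.1, 'ang': 131.0}
{'px': [298.2, 261.0], 'n': 186, 'dark': 0.04, 'c': [420.5, -114.6], 'mean': [420.6, -114.6], 'L': 52.5, 'W': 17.0, 'ang': 69.8}
{'px': [339.9, 286.0], 'n': 198, 'dark': 0.0, 'c': [364.9, -201.4], 'mean': [364.6, -201.4], 'L': 54.8, 'W': 16.9, 'ang': 170.2}
```

```bash
python3 -c "
from h import *
to(526.2,-94,60,30.6)"
```

```text
pos [669.2  54.8 291. ] yaw 98.5 w 19.8 F [ 0.2 -0.   0.2] T [-0.1   0.03  0.01] t 14.5 j7 0.02
  shift mm [-126.0, -163.4, 231.0] turn 67.9
```

>>> play_rows([
  [0.4,-0.025,-0.0325,0,0],
  [0.4,-0.025,-0.0325,0,0],
  [0.4,-0.025,-0.0325,0,0],
  [0.4,-0.025,-0.0325,0,0],
  [0.4,-0.026,-0.0334,0,0],
])

```text
clock: 15.0
tcp_pos: [525.6, -86.4, 290.8]
orientation: [3.141, 0.0, 1.73]
contact_force: [0.0, -0.9, 0.8]
gripper_width: 36.7
grasp_force: 0.0
```

>>> play_rows([
  [0.4,0,0,0.03,8.5],
  [0.4,0,0,0.03,8.5],
  [0.4,0,0,0.03,8.5],
  [0.4,0,0,0.03,8.5],
  [0.4,0,0,0.03,8.5],
])

```text
clock: 15.5
tcp_pos: [526.9, -85.4, 140.0]
orientation: [3.141, -0.0, 0.982]
contact_force: [-1.1, -0.0, 0.3]
gripper_width: 37.1
grasp_force: 0.0
```

>>> play_rows([
  [0.4,0,0,0.03,8.5],
  [0.4,0,0,0,8.5],
  [0.4,0,0,0,8.4],
  [0.4,0,0,0,0],
  [0.4,0,0,0,0],
])

```text
clock: 16.0
tcp_pos: [527.1, -85.2, 110.9]
orientation: [3.141, -0.0, 0.55]
contact_force: [0.8, 1.1, 0.0]
gripper_width: 36.6
grasp_force: 0.0
```

```bash
python3 -c "
from h import *
to(526.2,-94,3,30.6)
c=cap('wrist'); save(c,'w4.png'); print(proj(c,[526.2,-94,9])); chips(c,7,(0,0,560,255))"
```

```text
pos [527.1 -85.2 110.9] yaw 31.5 w 36.6 F [0.8 1.1 0. ] T [-0.06  0.12  0.01] t 16.0 j7 -0.79
  shift mm [-5.4, 7.0, 107.9] turn 0.9
[285.84262107 214.12313722]
{'px': [6.8, 41.6], 'n': 1377, 'dark': 0.0, 'c': [517.3, 140.0], 'mean': [530.8, 140.2], 'L': 87.2, 'W': 13.4, 'ang': 13.4}
{'px': [130.2, 145.4], 'n': 44635, 'dark': 0.58, 'c': [530.1, 11.6], 'mean': [508.3, 32.7], 'L': 284.2, 'W': 188.1, 'ang': 86.3}
{'px': [345.6, 74.3], 'n': 582, 'dark': 0.26, 'c': [633.2, -76.5], 'mean': [636.9, -75.5], 'L': 110.3, 'W': 9.7, 'ang': 13.3}
{'px': [302.6, 51.1], 'n': 62, 'dark': 0.0, 'c': [634.8, -43.0], 'mean': [634.7, -40.5], 'L': 27.8, 'W': 1.3, 'ang': 90.6}
{'px': [403.1, 119.0], 'n': 43, 'dark': 0.0, 'c': [634.8, -130.8], 'mean': [634.7, -129.8], 'L': 25.9, 'W': 1.0, 'ang': 90.8}
{'px': [521.7, 167.5], 'n': 1312, 'dark': 0.54, 'c': [635.7, -231.1], 'mean': [653.0, -231.0], 'L': 97.4, 'W': 77.7, 'ang': 19.4}
{'px': [555.2, 173.3], 'n': 150, 'dark': 0.0, 'c': [663.3, -255.6], 'mean': [663.9, -256.3], 'L': 15.5, 'W': 7.6, 'ang': 49.0}
```

View pics/w4.png

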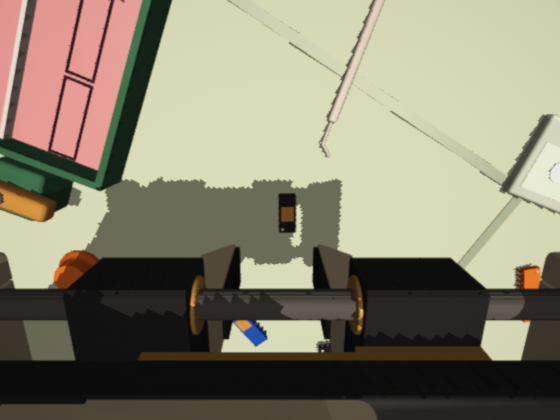

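The wrist view shows the short chip at (287.5,213), 2 px from the prediction and aligned with the fingers.

>>> play_rows([
  [0.4,-0.005,0.007,0.03,0.9],
  [0.4,0,0,0.03,0],
  [0.4,0,0,0.025,0],
  [0.4,0,0,0.013,0],
  [0.4,0,0,0.005,0],
])

```text
clock: 16.55
tcp_pos: [525.7, -93.9, 6.7]
orientation: [-3.14, 0.001, 0.531]
contact_force: [-0.6, -0.3, 0.1]
gripper_width: 37.0
grasp_force: 0.0
```

>>> play_rows([
  [0.4,0,0,0.004,0],
  [0.4,0,0,0,0],
  [0,0,0,0,0],
  [0,0,0,0,0],
  [0,0,0,0,0],
])

```text
clock: 17.05
tcp_pos: [527.0, -93.9, 4.4]
orientation: [3.141, -0.001, 0.53]
contact_force: [-0.5, 0.3, 0.7]
gripper_width: 17.5
grasp_force: 0.1
```

>>> play_rows([
  [0,0,0,0,0],
  [0,0,0,0,0],
  [0,0,0,-0.01,0],
  [0,0,0,-0.03,0],
  [0,0,0,-0.03,0],
])

```text
clock: 17.55
tcp_pos: [525.5, -93.9, 74.2]
orientation: [-3.14, 0.002, 0.529]
contact_force: [0.1, -0.7, -0.1]
gripper_width: 14.3
grasp_force: 30.0
```

```bash
python3 -c "
from h import *
def case(x,y):
    a=np.radians(9.1); return 533+x*np.cos(a)-y*np.sin(a),163.5+x*np.sin(a)+y*np.cos(a)
for y in(79,0,-79): print(case(-10,y))
to(*case(-10,0),70,9.1)"
```

```text
(np.float64(510.63137461938675), np.float64(239.92411006077714))
(np.float64(523.1258619324909), np.float64(161.91841932745515))
(np.float64(535.6203492455951), np.float64(83.91272859413316))
pos [525.5 -93.9  74.2] yaw 30.3 w 14.3 F [ 0.1 -0.7 -0.1] T [-0.05  0.04 -0.01] t 17.55 j7 -0.77
  shift mm [127.2, -222.0, 4.2] turn 21.2
```

>>> play_rows([
  [0,0.021,-0.037,0,0],
  [0,0.021,-0.037,0,0],
  [0,0.021,-0.037,0,0],
  [0,0.021,-0.037,0,0],
  [0,0.021,-0.037,0,0],
])

```text
clock: 18.05
tcp_pos: [523.4, 120.4, 74.4]
orientation: [3.142, -0.0, 0.529]
contact_force: [0.7, 0.3, -0.7]
gripper_width: 14.6
grasp_force: 30.0
```

>>> play_rows([
  [0,0.022,-0.037,0,0],
  [0,0,0,0,7],
  [0,0,0,0,7],
  [0,0,0,0,7],
  [0,0,0,0,0],
])

```text
clock: 18.55
tcp_pos: [523.7, 162.0, 74.0]
orientation: [3.141, 0.0, 0.162]
contact_force: [1.0, -0.1, -0.3]
gripper_width: 14.5
grasp_force: 30.0
```

```bash
python3 -c "
from h import *
to(523.1,161.9,14,9.1)
c=cap('wrist'); save(c,'w5.png')
for y in (-38,38): print(proj(c,(533-10*.9874-y*.158,163.5-10*.158+y*.9874,18)))"
```

```text
pos [523.7 162.   74. ] yaw 9.3 w 14.5 F [ 1.  -0.1 -0.3] T [-0.09  0.25  0.03] t 18.55 j7 -1.57
  shift mm [-0.6, -0.0, 60.0] turn 0.2
[334.19754035 227.52787872]
[220.6615508  227.14981292]
```

View pics/w5.png

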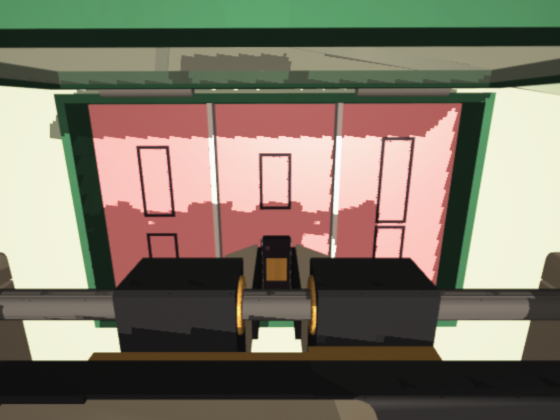

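The short chip is held at (276,265), centred in the middle bay with the short outline at (275,180). I lower and release it.

>>> play_rows([
  [0,0,0,0.02,0],
  [0,0,0,0.02,0],
  [0,0,0,0.011,0],
  [0,0,0,0.005,0],
  [0,0,0,0.003,0],
])

```text
clock: 19.1
tcp_pos: [523.9, 161.6, 14.5]
orientation: [-3.142, 0.0, 0.164]
contact_force: [0.2, 0.3, -0.2]
gripper_width: 14.4
grasp_force: 30.0
```

>>> play_rows([
  [0,0,0,0,0],
  [0,0,0,0,0],
  [0.25,0,0,0,0],
  [0.25,0,0,0,0],
  [0.25,0,0,-0.01,0],
])

```text
clock: 19.6
tcp_pos: [523.0, 161.5, 24.3]
orientation: [3.141, 0.002, 0.163]
contact_force: [-1.1, -0.6, -0.4]
gripper_width: 22.5
grasp_force: 0.0
```

>>> play_rows([
  [0.25,0,0,-0.04,0],
  [0.25,0,0,-0.04,0],
  [0.25,0,0,0,0],
  [0.25,0,0,0,0],
  [0.25,0,0,0,0],
])

```text
clock: 20.1
tcp_pos: [523.2, 161.7, 104.4]
orientation: [-3.142, 0.001, 0.163]
contact_force: [-0.1, -0.5, -0.7]
gripper_width: 23.1
grasp_force: 0.0
```

```bash
python3 -c "
from h import *
to(525.5,-206.9,105,-30.5)
chips(cap('top'))"
```

```text
pos [523.2 161.7 104.4] yaw 9.4 w 23.1 F [-0.1 -0.5 -0.7] T [0.   0.19 0.07] t 20.1 j7 -1.58
  shift mm [-57.7, 364.1, -0.6] turn 39.9
{'px': [358.3, 161.5], 'n': 104, 'dark': 0.47, 'c': [641.6, -270.8], 'mean': [642.8, -261.8], 'L': 104.2, 'W': 38.5, 'ang': 89.2}
{'px': [383.1, 189.9], 'n': 187, 'dark': 0.12, 'c': [573.3, -311.9], 'mean': [573.6, -312.3], 'L': 50.4, 'W': 19.5, 'ang': 42.4}
{'px': [337.6, 212.4], 'n': 162, 'dark': 0.63, 'c': [525.6, -206.9], 'mean': [525.3, -206.9], 'L': 55.4, 'W': 14.8, 'ang': 149.5}
{'px': [376.1, 229.2], 'n': 176, 'dark': 0.05, 'c': [485.3, -288.9], 'mean': [484.8, -289.0], 'L': 54.8, 'W': 15.3, 'ang': 131.1}
{'px': [339.5, 249.6], 'n': 136, 'dark': 0.54, 'c': [442.6, -205.7], 'mean': [442.4, -205.7], 'L': 43.9, 'W': 15.1, 'ang': 131.0}
{'px': [298.1, 261.0], 'n': 184, 'dark': 0.07, 'c': [420.4, -114.6], 'mean': [420.5, -114.6], 'L': 52.5, 'W': 16.4, 'ang': 69.8}
{'px': [339.9, 286.0], 'n': 195, 'dark': 0.0, 'c': [364.9, -201.3], 'mean': [364.6, -201.4], 'L': 54.2, 'W': 16.7, 'ang': 170.2}
```

>>> play_rows([
  [0.4,-0.006,0.0365,0,0],
  [0.4,-0.006,0.0365,0,0],
  [0.4,-0.006,0.0365,0,0],
  [0.4,-0.006,0.0365,0,0],
  [0.4,-0.006,0.0365,0,0],
])

```text
clock: 20.65
tcp_pos: [522.7, -24.6, 103.4]
orientation: [-3.141, 0.003, 0.163]
contact_force: [-0.4, 0.1, -0.2]
gripper_width: 37.0
grasp_force: 0.0
```

>>> play_rows([
  [0.4,-0.006,0.0365,0,0],
  [0.4,-0.006,0.0365,0,0],
  [0.4,-0.006,0.0365,0,0],
  [0.4,-0.006,0.0365,0,0],
  [0.4,-0.004,0.0365,0,0],
])

```text
clock: 21.15
tcp_pos: [524.5, -209.0, 103.3]
orientation: [-3.14, 0.003, 0.163]
contact_force: [-0.3, -0.3, -0.0]
gripper_width: 37.0
grasp_force: 0.0
```

>>> play_rows([
  [0.4,0,0,0,8],
  [0.4,0,0,0,8],
  [0.4,0,0,0,8],
  [0.4,0,0,0,8],
  [0.4,0,0,0,8],
])

```text
clock: 21.65
tcp_pos: [524.8, -207.6, 103.2]
orientation: [3.141, 0.003, -0.541]
contact_force: [-0.2, 0.5, -0.8]
gripper_width: 36.8
grasp_force: 0.0
```

>>> play_rows([
  [0.4,0,0,0,0],
  [0.4,0,0,0,0],
  [0.4,0,0,0,0],
  [0.4,0,0,0,0],
  [0.4,0,0,0,0],
])

```text
clock: 22.15
tcp_pos: [525.9, -207.9, 104.7]
orientation: [-3.141, 0.0, -0.534]
contact_force: [0.4, -0.4, 0.8]
gripper_width: 37.1
grasp_force: 0.0
```

```bash
python3 -c "
from h import *
to(525.5,-206.9,3,-30.5)
c=cap('wrist'); print(proj(c,[525.5,-206.9,7])); chips(c,7,(200,140,360,255))"
```

```text
pos [ 525.9 -207.9  104.7] yaw -30.6 w 37.1 F [ 0.4 -0.4  0.8] T [0.02 0.14 0.05] t 22.15 j7 -1.46
  shift mm [-0.8, -0.6, 101.7] turn -0.1
[276.40953172 208.95035117]
{'px': [276.8, 229.1], 'n': 7214, 'dark': 0.89, 'c': [519.6, -206.4], 'mean': [510.7, -198.5], 'L': 130.1, 'W': 66.3, 'ang': 59.5}
```

>>> play_rows([
  [0.4,-0.001,-0.001,0.03,0],
  [0.4,0,0,0.03,0],
  [0.4,0,0,0.022,0],
  [0.4,0,0,0.011,0],
  [0.4,0,0,0.005,0],
])

```text
clock: 22.7
tcp_pos: [525.0, -206.3, 5.8]
orientation: [3.141, 0.001, -0.535]
contact_force: [1.0, 0.3, 0.8]
gripper_width: 36.6
grasp_force: 0.0
```

>>> play_rows([
  [0.4,0,0,0.003,0],
  [0.4,0,0,0,0],
  [0,0,0,0,0],
  [0,0,0,0,0],
  [0,0,0,0,0],
])

```text
clock: 23.2
tcp_pos: [526.0, -206.5, 4.3]
orientation: [-3.141, -0.001, -0.535]
contact_force: [-0.2, 0.4, 0.2]
gripper_width: 17.1
grasp_force: 0.1
```

>>> play_rows([
  [0,0,0,0,0],
  [0,0,0,0,0],
  [0,0,0,-0.01,0],
  [0,0,0,-0.03,0],
  [0,0,0,-0.03,0],
])

```text
clock: 23.7
tcp_pos: [524.7, -206.3, 74.2]
orientation: [3.141, 0.002, -0.535]
contact_force: [0.2, -0.1, 0.5]
gripper_width: 14.1
grasp_force: 30.0
```

```bash
python3 -c "
from h import *
to(535.6,83.9,73,9.1)"
```

```text
pos [ 524.7 -206.3   74.2] yaw -30.7 w 14.1 F [ 0.2 -0.1  0.5] T [-0.04  0.04  0.04] t 23.7 j7 -1.44
  shift mm [-138.6, -255.2, 1.2] turn -39.8
```

>>> play_rows([
  [0,-0.0173,-0.032,0,0],
  [0,-0.0173,-0.032,0,0],
  [0,-0.0173,-0.032,0,0],
  [0,-0.0173,-0.032,0,0],
  [0,-0.0173,-0.032,0,0],
])

```text
clock: 24.2
tcp_pos: [532.7, -23.3, 74.3]
orientation: [-3.141, -0.0, -0.535]
contact_force: [0.8, 0.4, -0.6]
gripper_width: 14.0
grasp_force: 30.0
```

>>> play_rows([
  [0,-0.0173,-0.032,0,0],
  [0,-0.0173,-0.032,0,0],
  [0,-0.0173,-0.031,0,0],
  [0,0,0,0,-8],
  [0,0,0,0,-8],
])

```text
clock: 24.7
tcp_pos: [536.3, 85.8, 74.0]
orientation: [-3.142, 0.0, -0.246]
contact_force: [0.5, -0.7, 0.4]
gripper_width: 14.3
grasp_force: 30.0
```

>>> play_rows([
  [0,0,0,0,-8],
  [0,0,0,0,-8],
  [0,0,0,0,-8],
  [0,0,0,0,0],
  [0,0,0,0,0],
])

```text
clock: 25.2
tcp_pos: [536.6, 83.3, 74.1]
orientation: [-3.141, -0.0, 0.159]
contact_force: [-0.1, 0.2, -0.6]
gripper_width: 14.3
grasp_force: 30.0
```

```bash
python3 -c "
from h import *
to(535.6,83.9,15,9.1)"
```

```text
pos [536.6  83.3  74.1] yaw 9.1 w 14.3 F [-0.1  0.2 -0.6] T [-0.04  0.14 -0.02] t 25.2 j7 -1.4
  shift mm [-0.9, -0.7, 59.1] turn 0.0
```

>>> play_rows([
  [0,-0.001,-0.001,0.02,0],
  [0,0,0,0.02,0],
  [0,0,0,0.011,0],
  [0,0,0,0.005,0],
  [0,0,0,0.003,0],
])

```text
clock: 25.7
tcp_pos: [535.4, 84.2, 14.5]
orientation: [3.141, 0.0, 0.162]
contact_force: [-0.6, -0.3, 0.1]
gripper_width: 14.4
grasp_force: 30.0
```

>>> play_rows([
  [0,0,0,0,0],
  [0,0,0,0,0],
  [0.25,0,0,0,0],
  [0.25,0,0,0,0],
  [0.25,0,0,-0.01,0],
])

```text
clock: 26.2
tcp_pos: [534.5, 84.2, 24.3]
orientation: [-3.142, 0.002, 0.163]
contact_force: [-0.0, -0.3, 1.2]
gripper_width: 22.8
grasp_force: 0.0
```

>>> play_rows([
  [0.25,0,0,-0.04,0],
  [0.25,0,0,-0.04,0],
  [0.25,0,0,0,0],
  [0.25,0,0,0,0],
  [0.25,0,0,0,0],
])

```text
clock: 26.7
tcp_pos: [534.7, 84.4, 104.4]
orientation: [-3.141, 0.001, 0.163]
contact_force: [0.2, -0.1, -0.3]
gripper_width: 22.8
grasp_force: 0.0
```

```bash
python3 -c "
from h import *
o=[k for k in chips(cap('top'),show=False) if k['dark']>.2]; print(o)
to(442.5,-205.7,105,131)"
```

```text
[{'px': [358.1, 161.4], 'n': 105, 'dark': 0.43, 'c': [641.6, -270.8], 'mean': [642.9, -261.4], 'L': 104.2, 'W': 38.5, 'ang': 88.9}, {'px': [339.5, 249.6], 'n': 136, 'dark': 0.54, 'c': [442.6, -205.7], 'mean': [442.4, -205.7], 'L': 43.9, 'W': 15.1, 'ang': 131.0}]
pos [534.4  84.3 103.9] yaw 9.3 w 22.6 F [0.3 0.2 0.1] T [-0.07  0.21 -0.01] t 26.75 j7 -1.41
  shift mm [-137.8, 271.2, -1.1] turn -121.7
```

>>> play_rows([
  [0.4,-0.0153,0.0301,0,0],
  [0.4,-0.0153,0.0301,0,0],
  [0.4,-0.0153,0.0301,0,0],
  [0.4,-0.0153,0.0301,0,0],
  [0.4,-0.0153,0.0301,0,0],
])

```text
clock: 27.25
tcp_pos: [482.7, -77.7, 103.5]
orientation: [-3.141, 0.003, 0.163]
contact_force: [0.8, 0.5, 0.5]
gripper_width: 36.7
grasp_force: 0.0
```

>>> play_rows([
  [0.4,-0.0153,0.0301,0,0],
  [0.4,-0.0153,0.0301,0,0],
  [0.4,-0.0153,0.0301,0,0],
  [0.4,-0.0153,0.0301,0,0],
  [0.4,0,0,0,8.3],
])

```text
clock: 27.75
tcp_pos: [440.3, -210.8, 104.0]
orientation: [3.14, 0.002, 0.009]
contact_force: [0.1, 0.1, 0.1]
gripper_width: 36.9
grasp_force: 0.0
```

>>> play_rows([
  [0.4,0,0,0,8.3],
  [0.4,0,0,0,8.3],
  [0.4,0,0,0,8.3],
  [0.4,0,0,0,8.3],
  [0.4,0,0,0,8.3],
])

```text
clock: 28.25
tcp_pos: [442.5, -205.1, 103.6]
orientation: [3.14, 0.002, -0.712]
contact_force: [-0.1, -0.2, -0.4]
gripper_width: 36.7
grasp_force: 0.0
```

>>> play_rows([
  [0.4,0,0,0,8.3],
  [0.4,0,0,0,0],
  [0.4,0,0,0,0],
  [0.4,0,0,0,0],
  [0.4,0,0,0,0],
])

```text
clock: 28.75
tcp_pos: [443.4, -205.3, 104.6]
orientation: [3.141, 0.0, -0.849]
contact_force: [-0.3, -0.5, 0.0]
gripper_width: 36.8
grasp_force: 0.0
```

```bash
python3 -c "
from h import *
to(442.5,-205.7,3,-49)
c=cap('wrist'); print(proj(c,[442.5,-205.7,9])); save(c,'w6.png')"
```

```text
pos [ 443.4 -205.3  104.6] yaw -48.7 w 36.8 F [-0.3 -0.5  0. ] T [ 0.05  0.15 -0.01] t 28.75 j7 -1.68
  shift mm [-0.3, 0.9, 101.6] turn 0.3
[278.07657029 208.75424783]
```

View pics/w6.png

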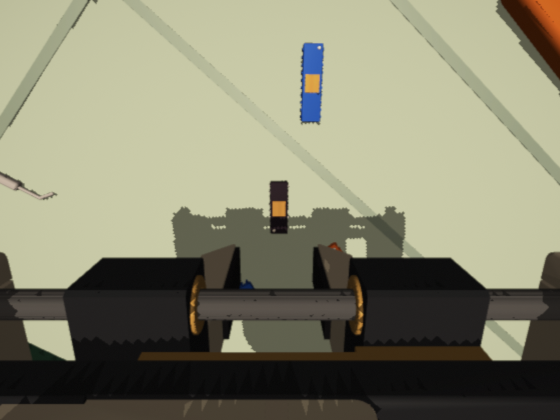

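The mid chip is at (279,208), within 1 px of the prediction and aligned.

>>> play_rows([
  [0.4,0,0.001,0.03,0],
  [0.4,0,0,0.03,0],
  [0.4,0,0,0.022,0],
  [0.4,0,0,0.011,0],
  [0.4,0,0,0.005,0],
])

```text
clock: 29.3
tcp_pos: [442.2, -206.0, 5.9]
orientation: [3.141, 0.001, -0.851]
contact_force: [0.2, 0.3, -0.1]
gripper_width: 36.7
grasp_force: 0.0
```

>>> play_rows([
  [0.4,0,0,0.003,0],
  [0.4,0,0,0,0],
  [0,0,0,0,0],
  [0,0,0,0,0],
  [0,0,0,0,0],
])

```text
clock: 29.8
tcp_pos: [443.2, -206.0, 4.2]
orientation: [-3.141, -0.001, -0.851]
contact_force: [-0.1, 0.6, 0.1]
gripper_width: 17.2
grasp_force: 0.2
```

>>> play_rows([
  [0,0,0,0,0],
  [0,0,0,0,0],
  [0,0,0,-0.01,0],
  [0,0,0,-0.04,0],
  [0,0,0,-0.04,0],
])

```text
clock: 30.3
tcp_pos: [441.4, -205.9, 94.3]
orientation: [3.139, 0.002, -0.852]
contact_force: [0.7, 0.6, -0.8]
gripper_width: 14.3
grasp_force: 30.0
```

```bash
python3 -c "
from h import *
to(510.6,239.9,94,9.1)"
```

```text
pos [ 441.4 -205.9   94.3] yaw -48.8 w 14.3 F [ 0.7  0.6 -0.8] T [0.02 0.07 0.  ] t 30.3 j7 -1.66
  shift mm [-289.8, -345.7, 0.3] turn -57.9
```

>>> play_rows([
  [0,-0.0242,-0.0288,0,0],
  [0,-0.0242,-0.0288,0,0],
  [0,-0.0242,-0.0288,0,0],
  [0,-0.0242,-0.0288,0,0],
  [0,-0.0242,-0.0288,0,0],
])

```text
clock: 30.8
tcp_pos: [471.2, -18.6, 94.3]
orientation: [-3.141, -0.0, -0.851]
contact_force: [-0.3, -0.6, 0.6]
gripper_width: 14.3
grasp_force: 30.0
```

>>> play_rows([
  [0,-0.0242,-0.0288,0,0],
  [0,-0.0242,-0.0288,0,0],
  [0,-0.0242,-0.0288,0,0],
  [0,-0.0242,-0.0288,0,0],
  [0,-0.0242,-0.0288,0,0],
])

```text
clock: 31.3
tcp_pos: [499.7, 167.4, 94.3]
orientation: [-3.142, -0.0, -0.851]
contact_force: [0.6, -0.7, 0.5]
gripper_width: 14.2
grasp_force: 30.0
```

>>> play_rows([
  [0,-0.0242,-0.0288,0,0],
  [0,-0.0242,-0.0288,0,0],
  [0,0,0,0,-8.3],
  [0,0,0,0,-8.3],
  [0,0,0,0,-8.3],
])

```text
clock: 31.8
tcp_pos: [510.9, 240.5, 94.0]
orientation: [3.141, -0.0, -0.409]
contact_force: [-0.0, -0.5, -0.8]
gripper_width: 14.1
grasp_force: 30.0
```

>>> play_rows([
  [0,0,0,0,-8.3],
  [0,0,0,0,-8.3],
  [0,0,0,0,-8.3],
  [0,0,0,0,-8.3],
  [0,0,0,0,0],
])

```text
clock: 32.3
tcp_pos: [511.2, 239.9, 94.2]
orientation: [-3.142, -0.0, 0.164]
contact_force: [-0.5, 0.7, -0.7]
gripper_width: 14.1
grasp_force: 30.0
```

```bash
python3 -c "
from h import *
to(510.6,239.9,15,9.1)"
```

```text
pos [511.2 239.9  94.2] yaw 9.4 w 14.1 F [-0.5  0.7 -0.7] T [-0.04  0.14  0.05] t 32.3 j7 -1.67
  shift mm [-0.6, -0.1, 79.2] turn 0.3
```

>>> play_rows([
  [0,0,0,0.03,0],
  [0,0,0,0.025,0],
  [0,0,0,0.014,0],
  [0,0,0,0.006,0],
  [0,0,0,0.004,0],
])

```text
clock: 32.8
tcp_pos: [511.3, 240.1, 14.6]
orientation: [3.141, 0.0, 0.162]
contact_force: [-0.4, 0.4, -0.8]
gripper_width: 14.5
grasp_force: 30.0
```

>>> play_rows([
  [0,0,0,0,0],
  [0,0,0,0,0],
  [0.25,0,0,0,0],
  [0.25,0,0,0,0],
  [0.25,0,0,-0.01,0],
])

```text
clock: 33.3
tcp_pos: [510.3, 239.9, 24.4]
orientation: [3.141, 0.002, 0.163]
contact_force: [-0.4, 0.3, 0.3]
gripper_width: 22.5
grasp_force: 0.0
```

>>> play_rows([
  [0.25,0,0,-0.05,0],
  [0.25,0,0,-0.05,0],
  [0.25,0,0,-0.05,0],
  [0.25,0,0,-0.05,0],
  [0.25,0,0,-0.05,0],
])

```text
clock: 33.8
tcp_pos: [510.9, 239.8, 277.9]
orientation: [-3.141, -0.001, 0.162]
contact_force: [1.1, 1.5, -0.3]
gripper_width: 23.0
grasp_force: 0.0
```

>>> play_rows([
  [0.25,-0.04,0,0,0],
  [0.25,-0.04,0,0,0],
  [0.25,-0.02,0,0,0],
  [0.25,0,0,0,0],
  [0.25,0,0,0,0],
])

```text
clock: 34.3
tcp_pos: [412.9, 224.2, 275.8]
orientation: [-3.14, -0.002, 0.163]
contact_force: [1.1, -0.3, 0.5]
gripper_width: 23.2
grasp_force: 0.0
```

```bash
python3 -c "
from h import *
to(651.8,184.2,215,99.1)
c=cap('wrist'); save(c,'w7.png'); c=cap('top'); print([k for k in chips(c,show=False) if k['dark']>.2])"
```

```text
pos [412.9 224.2 275.8] yaw 9.4 w 23.2 F [ 1.1 -0.3  0.5] T [-0.04  0.14 -0.02] t 34.3 j7 -1.91
  shift mm [229.2, 78.3, 60.8] turn -89.7
[{'px': [358.3, 161.6], 'n': 101, 'dark': 0.65, 'c': [641.7, -269.6], 'mean': [642.5, -261.9], 'L': 102.0, 'W': 38.5, 'ang': 89.3}]
```

View pics/w7.png

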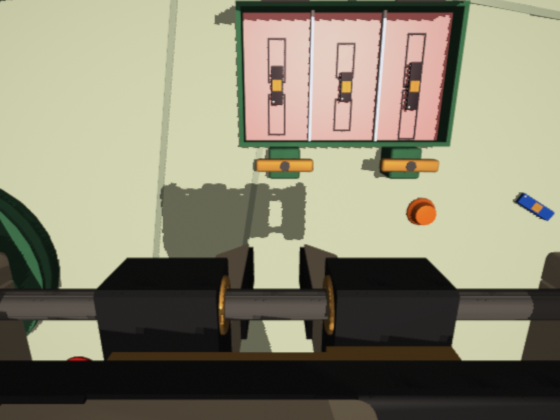

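All three chips lie in their rows: mid (277,86), short (346,87), long (414,86). Both bars are still along the edge at y≈165. I go to the handle to close the lid.

>>> play_rows([
  [0.22,0.0285,0.0098,0,0],
  [0.22,0.0285,0.0098,0,0],
  [0.22,0.0285,0.0098,0,0],
  [0.22,0.0285,0.0098,0,0],
  [0.22,0.0285,0.0098,0,0],
])

```text
clock: 34.9
tcp_pos: [563.3, 198.1, 274.2]
orientation: [3.14, 0.0, 0.163]
contact_force: [0.2, 0.4, 0.3]
gripper_width: 19.9
grasp_force: 0.0
```

>>> play_rows([
  [0.22,0.0285,0.0098,0,0],
  [0.22,0.0285,0.0098,0,0],
  [0.22,0.0285,0.0098,0,0],
  [0.22,0,0,0,-8.2],
  [0.22,0,0,0,-8.2],
])

```text
clock: 35.4
tcp_pos: [652.0, 182.2, 273.0]
orientation: [3.14, 0.002, 0.453]
contact_force: [-0.6, 0.4, -0.4]
gripper_width: 20.0
grasp_force: 0.0
```

>>> play_rows([
  [0.22,0,0,0,-8.2],
  [0.22,0,0,0,-8.2],
  [0.22,0,0,0,-8.2],
  [0.22,0,0,0,-8.2],
  [0.22,0,0,0,-8.2],
])

```text
clock: 35.9
tcp_pos: [651.2, 183.0, 273.7]
orientation: [-3.141, 0.001, 1.17]
contact_force: [-0.2, 0.4, 0.5]
gripper_width: 20.4
grasp_force: 0.0
```

>>> play_rows([
  [0.22,0,0,0,-8.2],
  [0.22,0,0,0,-8.2],
  [0.22,0,0,0,-8.2],
  [0.22,0,0,0,-7.7],
  [0.22,0,0,0,0],
])

```text
clock: 36.4
tcp_pos: [651.1, 182.9, 273.8]
orientation: [-3.141, 0.0, 1.729]
contact_force: [-0.2, 0.3, 1.0]
gripper_width: 20.5
grasp_force: 0.0
```

```bash
python3 -c "
from h import *
to(651.8,184.2,151.3,99.1)"
```

```text
pos [651.1 182.9 273.8] yaw 99.0 w 20.5 F [-0.2  0.3  1. ] T [-0.09  0.02 -0.  ] t 36.4 j7 -0.09
  shift mm [1.2, 0.9, 122.5] turn -0.1
```

>>> play_rows([
  [0.22,0.001,0.001,0.03,0],
  [0.22,0,0,0.03,0],
  [0.22,0,0,0.015,0],
  [0.22,0,0,0.01,0],
  [0.22,0,0,0.01,0],
])

```text
clock: 36.9
tcp_pos: [651.8, 184.8, 179.5]
orientation: [3.141, 0.0, 1.727]
contact_force: [0.6, 0.5, -0.1]
gripper_width: 19.9
grasp_force: 0.0
```

>>> play_rows([
  [0.22,0,0,0.008,0],
  [0.22,0,0,0.008,0],
  [0.22,0,0,0.007,0],
  [0.22,0,0,0.004,0],
  [0,0,0,0,0],
])

```text
clock: 37.4
tcp_pos: [652.4, 185.1, 153.5]
orientation: [3.139, -0.0, 1.728]
contact_force: [4.8, 0.9, 2.9]
gripper_width: 15.9
grasp_force: 2.1
```

>>> play_rows([
  [0,0,0,0,0],
  [0,0,0,0,0],
  [0,0,0,0,0],
  [0,0,0,0,0],
  [0,0,0,0,0],
])

```text
clock: 37.9
tcp_pos: [651.9, 185.0, 153.6]
orientation: [3.14, -0.0, 1.729]
contact_force: [4.9, 1.2, 6.0]
gripper_width: 9.0
grasp_force: 30.0
```

```bash
python3 -c "
from h import *
to(651.8,184.2,151.3,99.1)"
```

```text
pos [651.9 185.  153.6] yaw 99.0 w 9.0 F [4.9 1.2 6. ] T [ 0.15 -1.06  0.08] t 37.9 j7 -0.08
  shift mm [-0.8, -0.2, 2.3] turn -0.1
```

>>> play_rows([
  [0,0,-0.011,-0.003,0],
  [0,0,-0.014,-0.0023,0],
  [0,0,-0.0143,-0.0008,0],
  [0,0,-0.0143,0.0007,0],
  [0,0,-0.0142,0.0022,0],
])

```text
clock: 38.4
tcp_pos: [584.2, 173.9, 156.8]
orientation: [3.14, 0.0, 1.729]
contact_force: [3.9, -0.0, 0.1]
gripper_width: 8.6
grasp_force: 30.0
```

>>> play_rows([
  [0,0,-0.0139,0.0036,0],
  [0,0,-0.0134,0.0051,0],
  [0,0,-0.0128,0.0064,0],
  [0,0,-0.0121,0.0077,0],
  [0,0,0,0,0],
])

```text
clock: 38.9
tcp_pos: [528.6, 165.0, 131.3]
orientation: [-3.135, 0.001, 1.729]
contact_force: [-1.2, 0.0, -0.8]
gripper_width: 8.7
grasp_force: 30.0
```

```bash
python3 -c "
from h import *
to(528.3,164.3,134.7,99.1)"
```

```text
pos [528.6 165.  131.3] yaw 99.1 w 8.7 F [-1.2  0.  -0.8] T [-0.16  0.23  0.05] t 38.9 j7 -0.12
  shift mm [-0.6, -0.4, -3.4] turn -0.0
```

>>> play_rows([
  [0,0,-0.0112,0.009,0],
  [0,0,-0.0102,0.01,0],
  [0,0,-0.0091,0.011,0],
  [0,0,-0.0079,0.0115,0],
  [0,0,-0.006,0.011,0],
])

```text
clock: 39.4
tcp_pos: [487.7, 158.3, 80.1]
orientation: [-3.14, 0.001, 1.728]
contact_force: [-0.3, -1.1, 2.6]
gripper_width: 9.1
grasp_force: 30.0
```

>>> play_rows([
  [0,0,-0.004,0.008,0],
  [0,0,-0.002,0.005,0],
  [0,0,0,0.003,0],
  [0,0,0,0,0],
  [0,0,0,0,0],
])

```text
clock: 39.9
tcp_pos: [481.1, 157.3, 63.7]
orientation: [-3.138, 0.001, 1.728]
contact_force: [-3.3, -3.2, -1.8]
gripper_width: 9.0
grasp_force: 30.0
```

```bash
python3 -c "
from h import *
to(480.3,156.4,65.3,99.1)"
```

```text
pos [481.1 157.3  63.7] yaw 99.0 w 9.0 F [-3.3 -3.2 -1.8] T [-0.69  0.63  0.05] t 39.9 j7 -0.12
  shift mm [-0.7, -0.9, -1.6] turn -0.1
```

>>> play_rows([
  [0,0,0,0.002,0],
  [0,0,0,0.002,0],
  [0,0,0,0,0],
  [0,0,0,0,0],
  [0,0,0,0,0],
])

```text
clock: 40.4
tcp_pos: [480.1, 157.1, 60.5]
orientation: [-3.136, 0.001, 1.729]
contact_force: [-7.3, -4.3, 8.1]
gripper_width: 8.5
grasp_force: 30.0
```

>>> play_rows([
  [0,0,0,0.001,0],
  [0,0,0,0.001,0],
  [0,0,0,0,0],
  [0,0,0,0,0],
  [0,0,0,0,0],
])

```text
clock: 40.9
tcp_pos: [480.2, 157.1, 60.2]
orientation: [-3.136, 0.0, 1.728]
contact_force: [-12.7, -5.8, 25.7]
gripper_width: 8.9
grasp_force: 30.0
```

>>> play_rows([
  [0.4,0,0,0,0],
  [0.4,0,0,0,0],
  [0.4,0,0,-0.001,0],
  [0.4,0,0,-0.03,0],
  [0.4,0,0,-0.03,0],
])

```text
clock: 41.4
tcp_pos: [482.4, 158.1, 119.6]
orientation: [-3.14, 0.0, 1.729]
contact_force: [0.8, 0.6, 0.3]
gripper_width: 36.4
grasp_force: 0.0
```

>>> play_rows([
  [0.4,0,0,-0.03,0],
  [0.4,0,0,-0.02,0],
  [0.4,0,0,0,0],
  [0.4,0,0,0,0],
  [0.4,0,0,0,0],
])

```text
clock: 41.9
tcp_pos: [482.1, 157.9, 168.5]
orientation: [-3.14, 0.0, 1.729]
contact_force: [-0.6, -0.6, -0.1]
gripper_width: 36.7
grasp_force: 0.0
```

```bash
python3 -c "
from h import *
to(451.3,80,165,99)
c=cap('scene'); save(c,'s2.png',(290,140,430,240),4)"
```

```text
pos [482.1 157.9 168.5] yaw 99.1 w 36.7 F [-0.6 -0.6 -0.1] T [-0.04  0.02  0.01] t 41.9 j7 -0.15
  shift mm [-72.1, -42.6, 3.5] turn 0.1
```

View pics/s2.png

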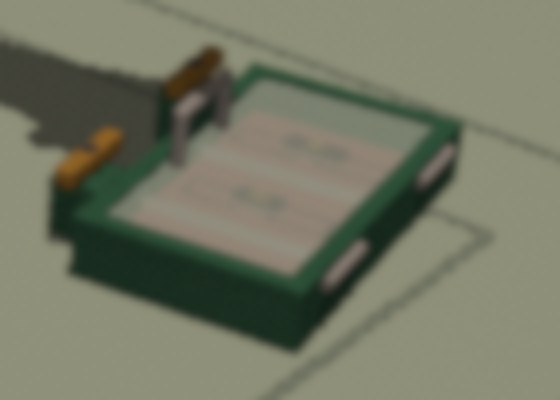

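The lid lies flat on the walls with no gap at (300,270), the chips show under the window, and both bars are clear. Next I lock the right turnbutton.

>>> play_rows([
  [0.4,-0.024,-0.0142,0,0],
  [0.4,-0.024,-0.0142,0,0],
  [0.4,-0.024,-0.0142,0,0],
  [0.4,0,0,0,0],
  [0.4,0,0,0.03,0],
])

```text
clock: 42.45
tcp_pos: [454.8, 80.4, 141.5]
orientation: [3.135, -0.001, 1.727]
contact_force: [1.8, 1.6, -0.4]
gripper_width: 36.8
grasp_force: 0.0
```

>>> play_rows([
  [0.4,0,0,0.03,0],
  [0.4,0,0,0.03,0],
  [0.4,0,0,0.02,0],
  [0.4,0,0,0.007,0],
  [0.4,0,0,0,0],
])

```text
clock: 42.95
tcp_pos: [451.0, 80.3, 51.3]
orientation: [-3.139, 0.0, 1.729]
contact_force: [-0.3, 0.4, 0.4]
gripper_width: 36.9
grasp_force: 0.0
```

>>> play_rows([
  [0,0,0,0,0],
  [0,0,0,0,0],
  [0,0,0,0,0],
  [0,0,0,0,0],
  [0,0,0,0,0],
])

```text
clock: 43.45
tcp_pos: [451.4, 80.2, 53.2]
orientation: [-3.141, -0.0, 1.728]
contact_force: [-3.8, -1.2, 6.1]
gripper_width: 13.4
grasp_force: 30.0
```

```bash
python3 -c "
from h import *
to(451.3,80,49,9.1)"
```

```text
pos [451.4  80.2  53.2] yaw 99.0 w 13.4 F [-3.8 -1.2  6.1] T [-0.17  0.9   0.01] t 43.45 j7 0.04
  shift mm [-0.2, -0.1, 4.2] turn 89.9
```

>>> play_rows([
  [0,0,0,0.001,5],
  [0,0,0,0,8],
  [0,0,0,0,8],
  [0,0,0,0,8],
  [0,0,0,0,8],
])

```text
clock: 43.95
tcp_pos: [451.7, 80.2, 53.1]
orientation: [-3.141, -0.001, 1.077]
contact_force: [-6.5, -1.5, 17.7]
gripper_width: 13.3
grasp_force: 30.0
```

>>> play_rows([
  [0,0,0,0,8],
  [0,0,0,0,8],
  [0,0,0,0,8],
  [0,0,0,0,8],
  [0,0,0,0,8],
])

```text
clock: 44.45
tcp_pos: [451.8, 80.0, 53.1]
orientation: [-3.14, -0.0, 0.379]
contact_force: [-6.7, -3.5, 17.5]
gripper_width: 13.1
grasp_force: 30.0
```

>>> play_rows([
  [0,0,0,0,8],
  [0,0,0,0,5],
  [0,0,0,0,0],
  [0,0,0,0,0],
  [0,0,0,0,0],
])

```text
clock: 44.95
tcp_pos: [451.9, 79.9, 53.1]
orientation: [-3.14, 0.0, 0.157]
contact_force: [-6.5, -2.3, 19.9]
gripper_width: 13.6
grasp_force: 30.0
```

>>> play_rows([
  [0.4,0,0,0,0],
  [0.4,0,0,0,0],
  [0.4,0,0,0,0],
  [0.4,0,0,-0.03,0],
  [0.4,0,0,-0.03,0],
])

```text
clock: 45.45
tcp_pos: [451.1, 79.8, 111.6]
orientation: [3.14, 0.003, 0.158]
contact_force: [0.3, 0.2, 0.7]
gripper_width: 36.6
grasp_force: 0.0
```

```bash
python3 -c "
from h import *
to(429,217.4,110,99.1)"
```

```text
pos [451.1  79.8 111.6] yaw 9.0 w 36.6 F [0.3 0.2 0.7] T [-0.02  0.1  -0.04] t 45.45 j7 -1.34
  shift mm [-0.3, -139.4, 1.6] turn -90.1
```

>>> play_rows([
  [0.4,0,-0.035,0,0],
  [0.4,0,-0.035,0,0],
  [0.4,0,-0.035,0,0],
  [0.4,0,-0.0345,0,0],
  [0.4,0,0,0,-8],
])

```text
clock: 45.95
tcp_pos: [428.8, 224.0, 111.4]
orientation: [-3.14, -0.001, 0.307]
contact_force: [0.6, -0.5, -0.5]
gripper_width: 36.6
grasp_force: 0.0
```

>>> play_rows([
  [0.4,0,0,0,-8.2],
  [0.4,0,0,0,-8.2],
  [0.4,0,0,0,-8.2],
  [0.4,0,0,0,-8.2],
  [0.4,0,0,0,-8.2],
])

```text
clock: 46.45
tcp_pos: [430.0, 218.1, 111.5]
orientation: [3.142, 0.0, 1.019]
contact_force: [-0.9, 0.4, -0.4]
gripper_width: 36.5
grasp_force: 0.0
```

>>> play_rows([
  [0.4,0,0,0,-8.2],
  [0.4,0,0,0,-8.2],
  [0.4,0,0,0,-8.2],
  [0.4,0,0,0,-8.2],
  [0.4,0,0,0,-8.2],
])

```text
clock: 46.95
tcp_pos: [430.0, 218.1, 111.5]
orientation: [-3.142, -0.0, 1.735]
contact_force: [-0.6, -0.3, -0.4]
gripper_width: 36.7
grasp_force: 0.0
```

>>> play_rows([
  [0.4,0,0,0,0],
  [0.4,0,0,0,0],
  [0.4,0,0,0,0],
  [0.4,0,0,0,0],
  [0.4,0,0,0,0],
])

```text
clock: 47.45
tcp_pos: [430.0, 218.0, 111.6]
orientation: [-3.142, 0.0, 1.728]
contact_force: [0.7, -0.1, 0.1]
gripper_width: 36.5
grasp_force: 0.0
```

```bash
python3 -c "
from h import *
to(429.2,217.2,49.5,99.1)"
```

```text
pos [430.  218.  111.6] yaw 99.0 w 36.5 F [ 0.7 -0.1  0.1] T [-0.08  0.03 -0.  ] t 47.45 j7 -0.25
  shift mm [-0.7, -1.0, 62.1] turn -0.1
```

>>> play_rows([
  [0.4,-0.001,-0.001,0.025,0],
  [0.4,0,0,0.022,0],
  [0.4,0,0,0.011,0],
  [0.4,0,0,0.004,0],
  [0.4,0,0,0,0],
])

```text
clock: 47.95
tcp_pos: [429.2, 216.7, 49.4]
orientation: [-3.141, 0.0, 1.728]
contact_force: [-0.7, 0.2, 0.4]
gripper_width: 36.7
grasp_force: 0.0
```

>>> play_rows([
  [0,0,0,0,0],
  [0,0,0,0,0],
  [0,0,0,0,0],
  [0,0,0,0,0],
  [0,0,0,0,5],
])

```text
clock: 48.45
tcp_pos: [428.6, 216.9, 50.1]
orientation: [-3.141, -0.0, 1.641]
contact_force: [-4.1, -0.7, 6.5]
gripper_width: 13.7
grasp_force: 30.0
```

>>> play_rows([
  [0,0,0,0,8],
  [0,0,0,0,8],
  [0,0,0,0,8],
  [0,0,0,0,8],
  [0,0,0,0,8],
])

```text
clock: 48.95
tcp_pos: [428.0, 217.1, 50.1]
orientation: [-3.139, 0.001, 0.938]
contact_force: [-4.9, -1.3, 8.4]
gripper_width: 13.6
grasp_force: 30.0
```

>>> play_rows([
  [0,0,0,0,8],
  [0,0,0,0,8],
  [0,0,0,0,8],
  [0,0,0,0,8],
  [0,0,0,0,8],
])

```text
clock: 49.45
tcp_pos: [427.6, 217.7, 50.1]
orientation: [-3.14, 0.003, 0.24]
contact_force: [-6.5, 1.1, 8.5]
gripper_width: 13.4
grasp_force: 30.0
```

>>> play_rows([
  [0,0,0,0,5],
  [0,0,0,0,0],
  [0,0,0,0,0],
  [0.4,0,0,0,0],
  [0.4,0,0,0,0],
])

```text
clock: 49.95
tcp_pos: [429.6, 217.1, 49.9]
orientation: [-3.141, -0.001, 0.158]
contact_force: [0.0, 0.6, -0.0]
gripper_width: 25.2
grasp_force: 0.0
```

>>> play_rows([
  [0.4,0,0,0,0],
  [0.4,0,0,-0.03,0],
  [0.4,0,0,-0.04,0],
  [0.4,0,0,-0.04,0],
  [0.4,0,0,-0.04,0],
])

```text
clock: 50.45
tcp_pos: [429.2, 216.2, 200.9]
orientation: [3.141, 0.0, 0.157]
contact_force: [0.1, 1.0, -0.6]
gripper_width: 36.9
grasp_force: 0.0
```

>>> play_rows([
  [0.4,-0.04,0,-0.04,0],
  [0.4,-0.03,0,-0.04,0],
  [0.4,0,0,0,0],
  [0.4,0,0,0,0],
  [0.4,0,0,0,0],
])

```text
clock: 50.95
tcp_pos: [364.6, 206.4, 274.3]
orientation: [3.141, 0.001, 0.158]
contact_force: [-0.2, 0.0, -0.2]
gripper_width: 37.0
grasp_force: 0.0
```

```bash
python3 -c "
from h import *
to(429,217,110,99.1)
c=cap('wrist'); save(c,'w8.png',s=1.42)
d=cap('top'); print([k for k in chips(d,show=False) if k['dark']>.2])
hsv=cv2.cvtColor(c['color'],cv2.COLOR_RGB2HSV)
o=((hsv[:,:,0]>8)&(hsv[:,:,0]<24)&(hsv[:,:,1]>120)&(hsv[:,:,2]>60)).astype(np.uint8); o[250:]=0
for k in cv2.findContours(o,0,1)[0]:
    if cv2.contourArea(k)>60:
        P=np.array([ray(c,*p,58)[:2] for p in k[:,0]],np.float32); print(cv2.minAreaRect(P))
"
```

```text
pos [364.6 206.4 274.3] yaw 9.0 w 37.0 F [-0.2  0.  -0.2] T [-0.1   0.11 -0.01] t 50.95 j7 -2.02
  shift mm [65.3, -0.3, 164.3] turn -90.1
[{'px': [358.5, 161.6], 'n': 99, 'dark': 0.8, 'c': [641.7, -269.6], 'mean': [642.5, -262.2], 'L': 102.0, 'W': 38.5, 'ang': 89.5}]
((395.5494689941406, 52.29587936401367), (32.73828125, 32.18873596191406), 36.80363082885742)
((428.1748352050781, 218.50335693359375), (61.94521713256836, 13.016401290893555), 8.696800231933594)
((451.0411682128906, 81.31858825683594), (61.89036560058594, 14.287612915039062), 8.530854225158691)
```

View pics/w8.png

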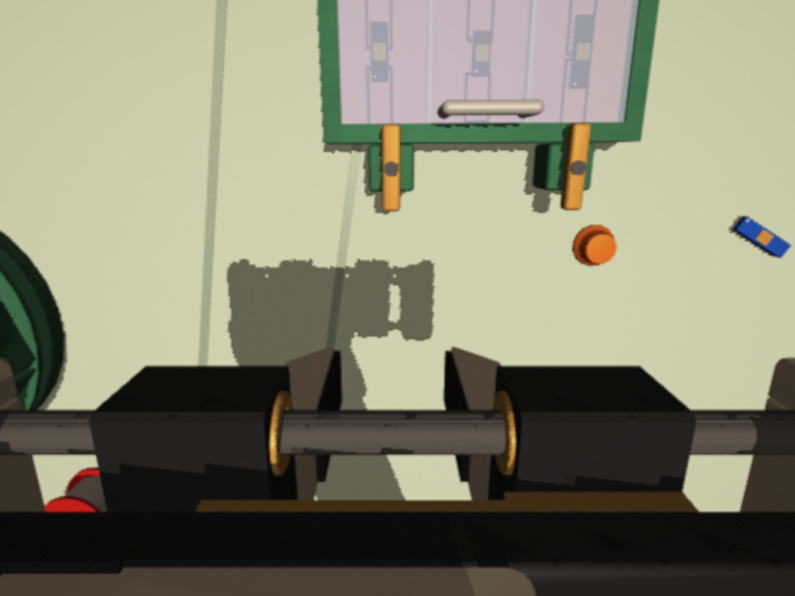

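Both bars lie square across the lid edge at (391,168) and (577,168), the chips show in their rows under the shut lid, and the knob at (594,245) is untouched.

```bash
python3 -c "
from cell import r
print(r.sign_off())"
```

```text
the job is handed in; nothing more can be done
None
```

The job is handed in, though no verdict came back: the last pictures show all three loose chips (short, mid, long) in their own rows, the lid shut and both turnbuttons square across its edge, and I touched none of the cassette, pick, knob, nut driver or look-alikes.

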